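Lever open the steel box's cover with the spreader

TASK

Pick up the flat-bladed spreader from the cork mat, reach over the front wall of the clear tray and lever the steel box's hinged cover open with its blade until the cover stands about upright. Touch the cover only with the spreader, leave it standing open, then lay the spreader back flat on the cork mat without disturbing the spoon, dishes and other things around.

Things in the scene. Friction and masses are not known exactly. Their poses are not given: they have to be found in the camera images.
- spreader: the blade tool (all sizes here in mm), loose, flat on either side of the mat; 65 to 105 g. Dark rubber handle 105 x 26 wide x 22 high, flat steel blade 95 x 22 x 2.5. x runs to the blade's tip (roughly away from the robot), z up. Origin on the handle's underside: handle from x = -60 to 45, blade from 45 to 140, blade's mid-plane 11 above the underside
- blade_tip (a point): middle of the blade's front edge, at mid thickness, 140 ahead of the spreader's origin; axes as the spreader's
- box: steel box, 100 deep (x), 120 wide (y), 38 high, fixed on the tray's floor, front to the robot. Origin: centre of its underside (4 above the table), x to its back, z up. Its cover is a plate 116 x 124 x 4, underside at z = 38.5 when shut, hinged at the back rim (axis along y at x = 50, z = 38.5), overhanging the front wall (x = -50) by 16 as a plain lip, free space below it
- lip (a point): middle of the lower front edge of the cover's lip (116 from the hinge axis, at box x = -66, z = 38.5 when shut); turns with the cover
- cover (a joint): angle of the cover: 0 shut, 1.57 upright, stop at 1.75; it starts between 0 and 0.04. The hinge is stiff: about 2 to 2.5 N up at the lip moves it, and it stays wherever it is left
- tray: clear plastic tray, fixed, open on top: 260 deep (x), 280 wide (y), walls 66 high above the table, 4 thick. Origin: centre of its underside. The inside of its front wall is about 40 in front of the lip's middle (32 to 48) and its top 23 higher than the lip: the blade must come over it slanting down 35 to 45 degrees
- mat: fixed cork mat, 260 (x) by 170 (y), 4 thick, flat on the table; origin at the centre of its underside, z up. The spreader and the spoon lie on it side by side, about 40 either side of its centre line
- spoon: stainless spoon, 180 long, loose, lying on the mat along x; leave alone
- dish1: shallow pale green dish, 72 wide, 22 high, loose in the tray behind the box; leave alone
- dish2: the same, also in the tray behind the box; leave alone
- dish3: the same, on the table; leave alone
- jar: small glass jar with a steel twist cap, 60 wide, 85 high, on the table; leave alone
- chopstick1: stainless chopstick, 220 long, 7 thick, on the table; leave alone
- chopstick2: the same, beside it; leave alone
- strainer: steel strainer basket 120 wide, 50 high, its dark handle to the right, on the table; leave alone
Mind the look-alikes: they are no part of the job. Leave any yellow look-alike of the box alone. Of the things shaped like the spreader, the black one is meant.

How it is judged:
By the outcome, as a careful person would: the job done as asked, in the order asked, and still so for the second after the job is handed in, with the robot touching nothing.
It also fails if it takes over 54 s, if anything falls off the work surface, if the arm or the gripper's body presses on something with over 40 N, if the wrist force passes 120 N, or if a joint passes its speed limit or range.

ROBOT

A 6-joint arm with a two-finger parallel gripper is mounted at the origin on the work surface. World frame = base frame: x ahead of the robot, y to its left, z up, the work surface at z = 0. Lengths are in mm, angles in degrees, forces in N, time in s.
With the tool pointing down it reaches from about 350 to 850 mm from the base axis. Payload 8.1 kg.
Tool frame: the origin (TCP) lies between the finger pads; the fingertips stand 22 mm ahead of it and the grasp point (between the pads) lies 3 mm ahead of it; z points along the fingers, y is the direction in which the jaws open and shut (so a half turn about z gives the same grasp; the last joint's range is limited). The gripper opens to 85 mm and grips with 20 to 120 N. Pads are 22 mm wide; open, the fingers measure 114 mm over their backs; the gripper's body (76 mm by 85 mm) begins 54 mm behind the grasp point. The pads swing forward as they close: fully open they stand 13 mm farther back than shut.
Start: joints at [-72.674, 7.471, 85.268, -0, 87.261, -4.893], TCP at [226.912, -555.443, 253.292] pointing down, gripper open.
Joint ranges: [-169.43, 169.43], [-51.17, 129.36], [1.28, 143.12], [-76.62, 256.62], [0, 156.53], [-152.29, 152.29]. Speed limits (degrees/s): [136.94, 136.94, 159.86, 180, 180, 180].

INTERFACE

Orientations are given as [roll, pitch, yaw] about the fixed x, y, z axes, in that order (R = Rz(yaw) Ry(pitch) Rx(roll)).
In Python, from bench import r gives the robot as it stands.
- The arm moves only by the tool drive_tool, never from a script. Its argument "moves" is a list of rows, each a list of 2 entries, a list of its own where there are three numbers: the shift along the world's x, y, z in mm, then the turn about the world's z in degrees. A call has exactly 8 rows; each row is the pose to reach, as a shift and turn from the pose commanded when the call began; what a row does not reach only later rows make up. A row lasts 1/12 s, in which the tool goes at most 41.7 mm and 7.16 degrees, less where a joint would pass 70% of its speed; a pose out of reach is approached as far as the arm can. A call with a gripper value outside its range is refused whole. "fingers" is the finger opening in mm, from 0 to 85.4, set as the call begins (left out, the last holds). The fingers move at their own pace and stop on an object; "squeeze" is the grip in N (left out, the last holds). Time passes only in rows, so rows that repeat a pose let the fingers close, or fill a call up. It gives the time, the measured TCP pose, the force and the opening at its end, in the units of the state.
- r.sense(): the state, without advancing time (a new reading comes with each control period).
- r.snapshot(name): name is "scene" or "top" or "wrist"; returns a dict with "pixels" (400x640x3 uint8, red, green, blue), "camera_matrix" (3x3 intrinsics, pixels), "xyz" and "orientation" of the camera in the world. Camera axes: x right, y down, z forward; pixel columns grow to the right and rows downward; lengths in mm; the calibration is good to about 2 mm. A picture is of the moment at which its call begins. There is no depth.
- r.hand_in(): hands the job in, once; it reports no verdict.
The state is a dict: "time": time; "joint_pos": joint angles; "qd": joint speeds; "joint_efforts": joint torques, N m; "tool_pos": TCP position; "tcp_rot": TCP orientation; "ft_force": force on the tool from outside, world axes, zero at the start; "wrist_torque": the same for the moment, N m; "finger_gap": finger opening in mm.
Only numpy, scipy, OpenCV 4.12 (cv2) and the standard library are available. Lean on these libraries where they do the work, as an engineer would, in place of code of your own. Each camera call takes 0.05 s, during which the arm holds its last target.

## Working session

There is one attempt and no reset: what is moved stays moved. The work goes in short steps, Python scripts to look and compute and a tool call to move; the robot and the scene stay as the last step left them, time stands still between calls to the robot, and variables do not carry over. Pictures are saved under pics/ and viewed, and the job is handed in when it is done.

Besides the shell and the picture viewer there is one more tool, called as name(argument=value, ...), one argument or row to a line, values as JSON. drive_tool: Moves the arm, as the interface text tells. Its arguments: {"type":"object","properties":{"moves":{"type":"array","items":{"type":"array"}},"fingers":{"type":"number"},"squeeze":{"type":"number"}},"required":["moves"]}

```bash
ls; mkdir -p pics; python3 - <<'E'
from bench import r
import cv2
print(r.sense())
for n in ["scene","top","wrist"]:
    s=r.snapshot(n); cv2.imwrite(f"pics/{n}0.png",s["pixels"][:,:,::-1]); print(n,s["camera_matrix"],s["xyz"],s["orientation"])
E
```

```text
pics
{'time': 0.0, 'joint_pos': array([-7.26729561e+01,  7.51486433e+00,  8.53318384e+01, -8.67250961e-04,
        8.72621234e+01, -4.89203314e+00]), 'qd': array([ 0.06520617,  0.02420723,  0.00905983, -0.12656355,  0.06574607,
       -0.08811308]), 'joint_efforts': array([-2.80376953e-04, -5.69406366e+01, -5.00549912e+01, -3.59884216e-04,
        1.48001901e-02, -3.01857074e-05]), 'tool_pos': array([ 226.75648113, -554.92741033,  252.22242021]), 'tcp_rot': array([-1.79891496e+02, -8.41748956e-03,  2.22191113e+01]), 'ft_force': array([-0.32814808,  0.47358172, -0.16228428]), 'wrist_torque': array([-0.03383704, -0.01344623, -0.01567178]), 'finger_gap': 85.17349628568152}
scene [[404.85936359   0.         320.28793031]
 [  0.         404.85936359 191.54819352]
 [  0.           0.           1.        ]] [1224.14154234  596.87785655  822.30929503] [-129.90866221    0.3981953   127.75750317]
top [[402.85677549   0.         317.02411779]
 [  0.         402.85677549 197.46835154]
 [  0.           0.           1.        ]] [ 345.8741219    22.46930046 1189.15188663] [-170.84732635    1.18480504  -90.31914522]
wrist [[338.89763048   0.         314.89047688]
 [  0.         338.89763048 199.22672767]
 [  0.           0.           1.        ]] [ 288.92231564 -529.02670584  373.63604353] [ 1.64568996e+02  1.14617797e-01 -6.77818803e+01]
```

View pics/top0.png

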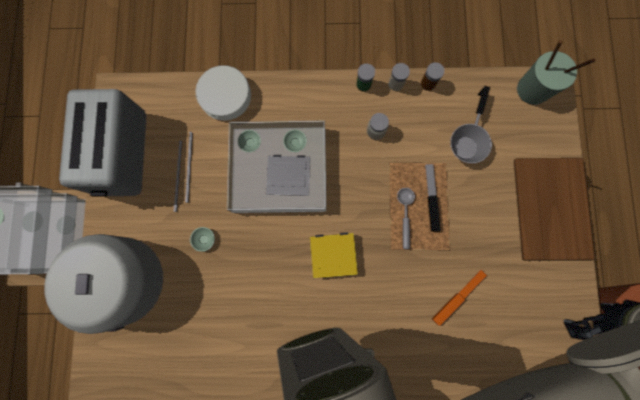

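View pics/scene0.png

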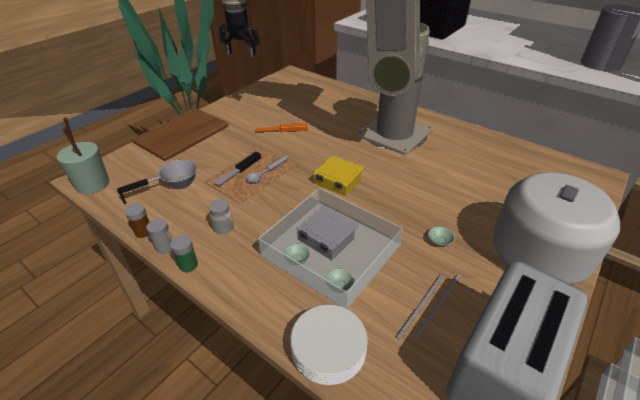

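View pics/wrist0.png

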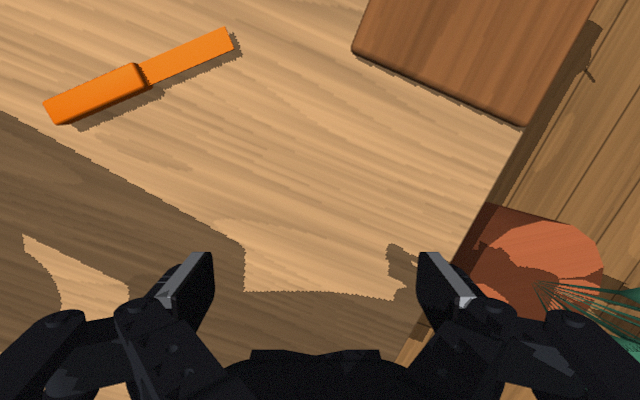

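```bash
cat > h.py <<'E'
import numpy as np,cv2
from scipy.spatial.transform import Rotation as R
def cam(s):
    return s["camera_matrix"],np.array(s["xyz"]),R.from_euler('xyz',s["orientation"],degrees=True).as_matrix()
def ray(s,px,z):
    K,t,Q=cam(s); d=Q@np.linalg.inv(K)@np.array([px[0],px[1],1.]); return t+d*(z-t[2])/d[2]
def proj(s,P):
    K,t,Q=cam(s); p=K@(Q.T@(np.asarray(P,float)-t)); return p[:2]/p[2]
E
python3 - <<'E'
import cv2
for n,(x0,x1,y0,y1),f in [("top",(220,340,110,225),6),("top",(380,460,150,260),6),("scene",(255,410,185,305),5),("scene",(200,300,140,200),8)]:
    im=cv2.imread(f"pics/{n}0.png")[y0:y1,x0:x1]
    im=cv2.resize(im,None,fx=f,fy=f,interpolation=cv2.INTER_CUBIC)
    im=im[:600,:800]; cv2.imwrite(f"pics/c_{n}_{x0}.png",im);print(n,x0,y0,f,im.shape)
E
```

```text
top 220 110 6 (600, 720, 3)
top 380 150 6 (600, 480, 3)
scene 255 185 5 (600, 775, 3)
scene 200 140 8 (480, 800, 3)
```

View pics/c_top_220.png

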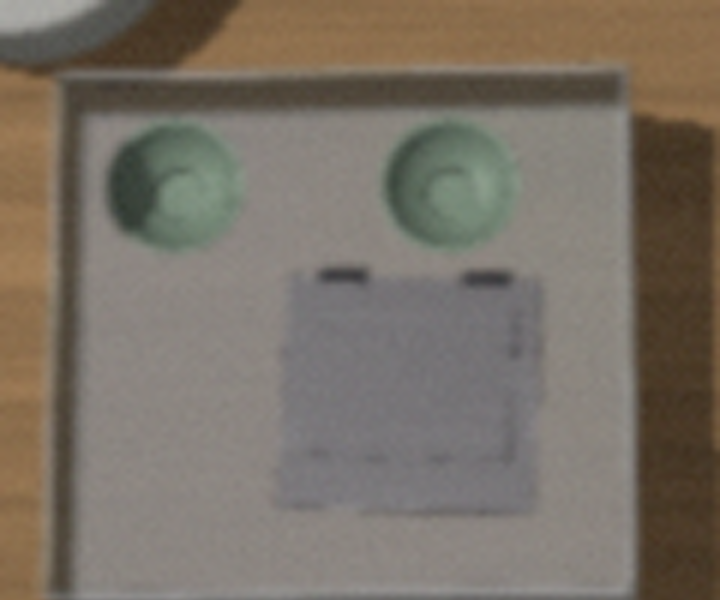

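View pics/c_top_380.png

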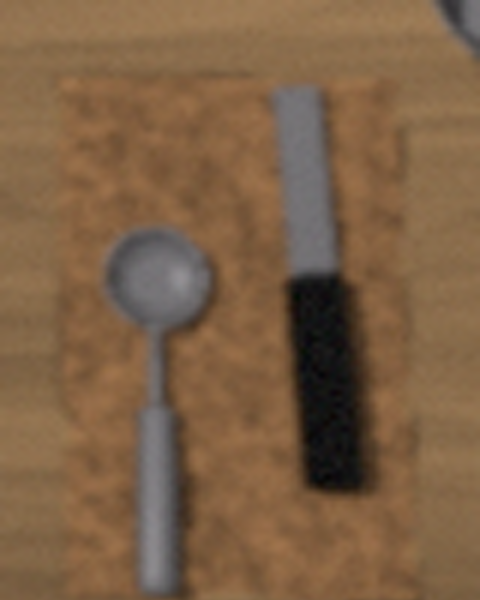

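View pics/c_scene_255.png

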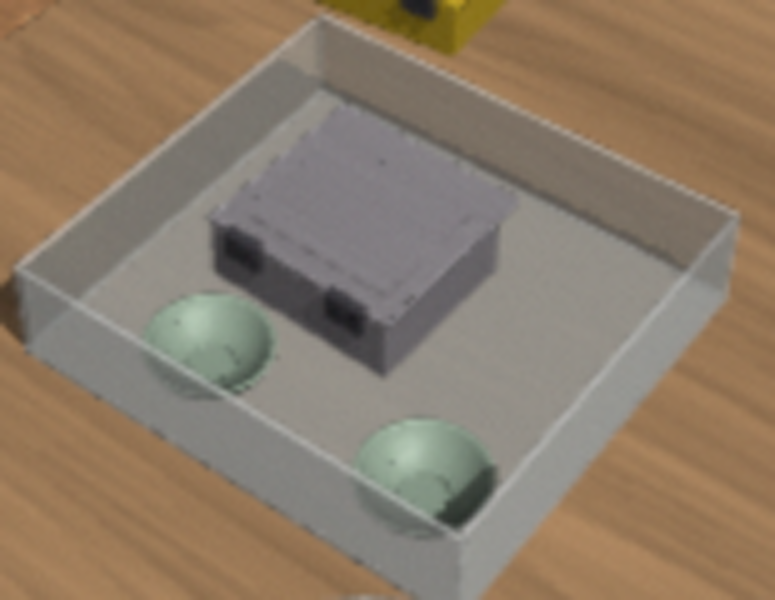

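The top crop shows the black spreader on the mat (433,200), beside the spoon (407,215). The orange look-alike lies on the table at (460,297), so the black one is meant. The steel box is in the tray (288,175) and the yellow look-alike is at (334,256), outside it.

```bash
python3 - <<'E'
from h import *
from bench import r
s=r.snapshot("top"); sc=r.snapshot("scene"); im=s["pixels"]
def T(u,v,x0,y0,f,z,S=s): return ray(S,((u+.5)/f+x0-.5,(v+.5)/f+y0-.5),z).round(1)
for k,(u,v) in dict(BL=(292,273),BR=(543,278),FL=(277,508),FR=(535,512)).items(): print("cover",k,T(u,v,220,110,6,46.5))
for k,(u,v) in dict(BL=(60,75),BR=(629,69),FL=(50,597),FR=(635,597)).items(): print("tray",k,T(u,v,220,110,6,66))
for k,(u,v) in dict(hbackleft=(208,215),BR=(385,315),FL=(345,103),FR=(518,202)).items(): print("cover scene",k,T(u,v,255,185,5,46.5,sc))
for k,(u,v) in dict(a=(322,18),b=(738,214),c=(20,268),d=(462,538)).items(): print("tray scene",k,T(u,v,255,185,5,66,sc))
# spreader
hsv=cv2.cvtColor(im,cv2.COLOR_RGB2HSV); m=(hsv[...,2]<45).astype(np.uint8); q=np.zeros_like(m); q[155:260,415:455]=m[155:260,415:455]
print(q.sum()); y,x=np.nonzero(q); rect=cv2.minAreaRect(np.c_[x,y].astype(np.float32)); print(rect)
for p in cv2.boxPoints(rect): print("handle corner",ray(s,p,22).round(1))
print("handle c",ray(s,rect[0],24))
for k,(u,v) in dict(tl=(275,88),tr=(322,88),bl=(289,275),br=(339,273),h1=(289,278),h2=(347,276),h3=(308,486),h4=(368,486)).items(): print(k,T(u,v,380,150,6,15 if k[0]!='h' else 26))
for k,(u,v) in dict(tl=(60,78),tr=(398,80)).items(): print("mat",k,T(u,v,380,150,6,4))
print("spoon ends",T(160,230,380,150,6,10),T(160,595,380,150,6,10))
E
```

```text
cover BL [657.2 187.3  46.5]
cover BR [653.4  64.7  46.5]
cover FL [540.9 193.   46.5]
cover FR [537.8  68.8  46.5]
tray BL [752.7 299.3  66. ]
tray BR [752.1  21.9  66. ]
tray FL [496.  296.6  66. ]
tray FR [493.7  21.3  66. ]
cover scene hbackleft [653.5  65.8  46.5]
cover scene BR [653.5 184.8  46.5]
cover scene FL [536.6  69.6  46.5]
cover scene FR [543.7 193.3  46.5]
tray scene a [502.6  26.6  66. ]
tray scene b [498.1 300.2  66. ]
tray scene c [755.5  27.3  66. ]
tray scene d [754.4 302.2  66. ]
320
((434.1036376953125, 213.4329071044922), (35.558956146240234, 9.6075439453125), 83.6598129272461)
handle corner [ 534.7 -276.7   22. ]
handle corner [ 537.6 -304.6   22. ]
handle corner [ 434.4 -310.4   22. ]
handle corner [ 431.5 -282.9   22. ]
handle c [ 483.95733581 -293.11404202   24.        ]
tl [ 632.5 -277.4   15. ]
tr [ 632.2 -300.6   15. ]
bl [ 538.4 -279.7   15. ]
br [ 539.2 -304.1   15. ]
h1 [ 535.2 -276.8   26. ]
h2 [ 535.9 -304.8   26. ]
h3 [ 434.3 -280.9   26. ]
h4 [ 434.1 -309.5   26. ]
mat tl [ 641.4 -173.2    4. ]
mat tr [ 638.6 -341.6    4. ]
spoon ends [ 562.3 -218.8   10. ] [ 383.5 -211.5   10. ]
```

View pics/c_scene_200.png

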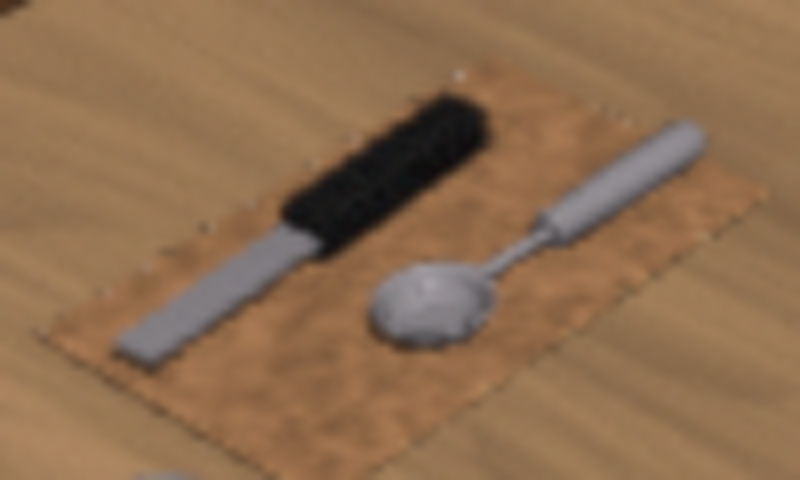

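drive_tool(
  moves=[
    [[303,264,-130],-20.2],
    [[303,264,-130],-20.2],
    [[303,264,-130],-20.2],
    [[303,264,-130],-20.2],
    [[303,264,-130],-20.2],
    [[303,264,-130],-20.2],
    [[303,264,-130],-20.2],
    [[303,264,-130],-20.2],
  ],
  fingers=46,
  squeeze=20,
)

```text
time: 0.92
tool_pos: [465.6, -347.0, 150.9]
tcp_rot: [180.0, -0.0, 2.0]
ft_force: [-0.4, -0.3, -0.5]
finger_gap: 46.0
```

drive_tool(
  moves=[
    [[32,28,-20],0],
    [[64,55.3,-40],0],
    [[64,55.3,-41],0],
    [[64,55.3,-41],0],
    [[64,55.3,-41],0],
    [[64,55.3,-41],0],
    [[64,55.3,-41],0],
    [[64,55.3,-41],0],
  ],
)

```text
time: 1.58
tool_pos: [528.1, -294.7, 111.5]
tcp_rot: [179.9, -0.1, 1.9]
ft_force: [-0.6, 0.1, 1.1]
finger_gap: 45.9
```

```bash
python3 - <<'E'
from h import *
from bench import r
s=r.snapshot("wrist"); cv2.imwrite("pics/w1.png",s["pixels"][:,:,::-1]); a=r.sense(); print(a["tool_pos"],a["tcp_rot"])
for n,P in dict(root=(537,-291.3,15),tip=(632.4,-288,15),tcp=(530,-291.7,26)).items(): print(n,proj(s,P))
E
```

```text
[ 528.08126285 -294.54283016  111.33729906] [ 1.79948157e+02 -6.16217557e-02  1.91781209e+00]
root [311.20970431 196.36904489]
tip [310.54799537  40.12625846]
tcp [311.3408612  211.38656044]
```

View pics/w1.png

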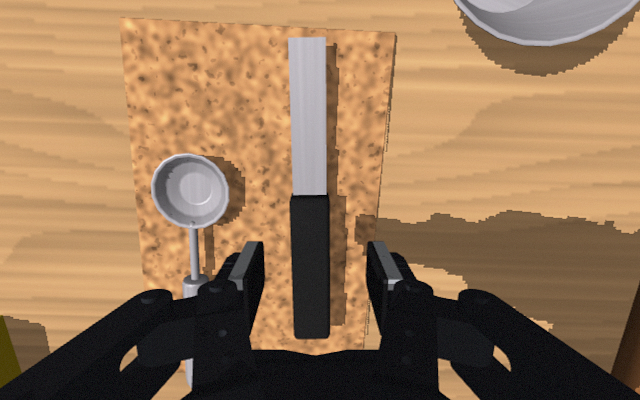

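```bash
python3 - <<'E'
from h import *
from bench import r
s=r.snapshot("wrist"); print(r.sense()["tool_pos"])
for p,z in [((289,39),15),((326,38),15),((292,196),26),((328,196),26),((295,336),26),((329,336),26)]: print(p,ray(s,p,z).round(1))
E
```

```text
[ 528.12926273 -294.34603733  111.20311504]
(289, 39) [ 632.6 -275.1   15. ]
(326, 38) [ 633.8 -296.9   15. ]
(292, 196) [ 539.8 -279.    26. ]
(328, 196) [ 540.6 -301.7   26. ]
(295, 336) [ 436.8 -282.7   26. ]
(329, 336) [ 437.6 -306.9   26. ]
```

drive_tool(
  moves=[
    [[3.5,3.2,-15],0.5],
    [[3.5,3.2,-40],0.5],
    [[3.5,3.2,-60],0.5],
    [[3.5,3.2,-72],0.5],
    [[3.5,3.2,-80],0.5],
    [[3.5,3.2,-83],0.5],
    [[3.5,3.2,-83],0.5],
    [[3.5,3.2,-83],0.5],
  ],
)

```text
time: 2.35
tool_pos: [532.6, -290.6, 28.5]
tcp_rot: [179.9, -0.1, 2.5]
ft_force: [0.3, -0.3, 0.2]
finger_gap: 45.7
```

drive_tool(
  moves=[
    [[0,0,0],0],
    [[0,0,0],0],
    [[0,0,0],0],
    [[0,0,0],0],
    [[0,0,0],0],
    [[0,0,0],0],
    [[0,0,0],0],
    [[0,0,0],0],
  ],
  fingers=15,
  squeeze=60,
)

```text
time: 3.02
tool_pos: [533.1, -290.7, 29.1]
tcp_rot: [179.9, -0.1, 2.5]
ft_force: [0.5, -0.4, 6.1]
finger_gap: 24.8
```

drive_tool(
  moves=[
    [[0,0,20],0],
    [[0,0,50],0],
    [[0,0,90],0],
    [[0,20,125],7],
    [[0,50,140],14],
    [[0,90,140],21],
    [[-10,130,140],28],
    [[-15,170,140],35],
  ],
)

```text
time: 3.68
tool_pos: [516.4, -118.7, 168.0]
tcp_rot: [180.0, -0.0, 37.8]
ft_force: [0.4, -0.1, -1.8]
finger_gap: 24.6
```

drive_tool(
  moves=[
    [[-5,35,0],7],
    [[-10,70,0],14],
    [[-15,105,0],21],
    [[-20,140,0],28],
    [[-25,175,0],35],
    [[-30,205,0],42],
    [[-35,230,0],49],
    [[-40,250,0],56],
  ],
)

```text
time: 4.35
tool_pos: [476.2, 132.1, 167.6]
tcp_rot: [180.0, -0.0, 93.9]
ft_force: [-0.4, 0.5, -0.8]
finger_gap: 24.6
```

drive_tool(
  moves=[
    [[0,5,0],7],
    [[0,10,0],14],
    [[0,15,0],21],
    [[0,20,0],28],
    [[0,20,0],35],
    [[0,20,0],42],
    [[0,20,0],49],
    [[0,20,0],56],
  ],
)

```text
time: 5.02
tool_pos: [476.7, 150.0, 167.4]
tcp_rot: [-180.0, -0.0, 149.9]
ft_force: [0.8, 0.0, -1.9]
finger_gap: 24.7
```

drive_tool(
  moves=[
    [[0,0,0],7],
    [[0,0,0],14],
    [[0,0,0],21],
    [[0,0,0],28],
    [[0,0,0],30.5],
    [[0,0,0],30.5],
    [[0,0,0],30.5],
    [[0,0,0],30.5],
  ],
)

```text
time: 5.68
tool_pos: [476.8, 150.0, 167.4]
tcp_rot: [-180.0, -0.0, 179.9]
ft_force: [0.3, -0.7, -0.2]
finger_gap: 24.4
```

```bash
python3 - <<'E'
from h import *
from bench import r
a=r.sense(); print(a["tool_pos"],a["tcp_rot"],a["finger_gap"],a["joint_pos"],a["ft_force"])
for n in ["wrist","scene"]:
    s=r.snapshot(n); cv2.imwrite(f"pics/{n}2.png",s["pixels"][:,:,::-1])
E
```

```text
[476.84419401 149.97466747 167.39758344] [-1.79997662e+02 -2.30063067e-03  1.79909171e+02] 24.399936114469984 [ 1.15815122e+01 -4.83548744e+00  1.06876310e+02 -1.86570650e-03
  7.79619031e+01 -7.83272698e+01] [ 0.31474488 -0.72895572 -0.20652216]
```

View pics/wrist2.png

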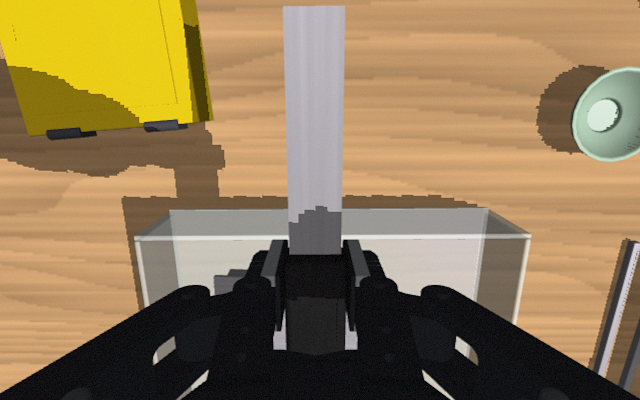

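View pics/scene2.png

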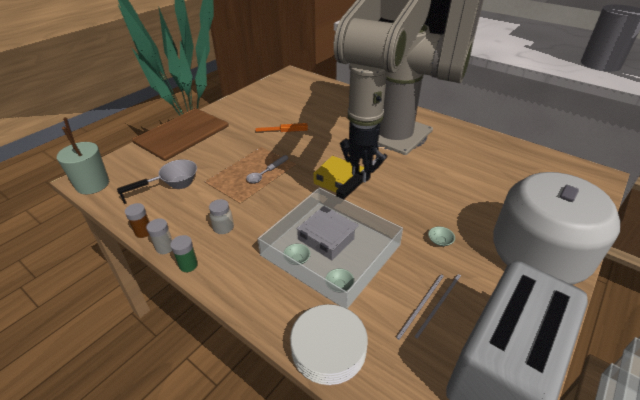

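```bash
python3 - <<'E'
from h import *
from bench import r
s=r.snapshot("wrist"); im=s["pixels"]
print([int(x) for x in im[195:260,400].sum(1)])
for v in (236,238,240): print(v,ray(s,(400,v),66).round(1))
print("yellow",ray(s,(208,120),46).round(1), ray(s,(190,60),46).round(1))
print("floor edge",ray(s,(400,210),0))
b=cv2.resize(im[220:360,240:400,::-1],None,fx=5,fy=4); cv2.imwrite("pics/w2c.png",b)
E
```

```text
[516, 462, 252, 263, 259, 269, 277, 279, 265, 264, 265, 263, 252, 357, 534, 458, 454, 454, 462, 453, 460, 460, 459, 460, 457, 457, 461, 456, 468, 451, 461, 461, 466, 467, 469, 465, 461, 459, 461, 532, 666, 689, 685, 674, 592, 599, 593, 600, 599, 607, 595, 604, 605, 602, 598, 604, 593, 603, 592, 597, 592, 596, 603, 600, 600]
236 [497.6 210.5  66. ]
238 [499.1 210.6  66. ]
240 [500.6 210.7  66. ]
yellow [418.9  76.2  46. ] [379.8  67.5  46. ]
floor edge [ 4.98891575e+02  2.26551039e+02 -5.68434189e-14]
```

View pics/w2c.png

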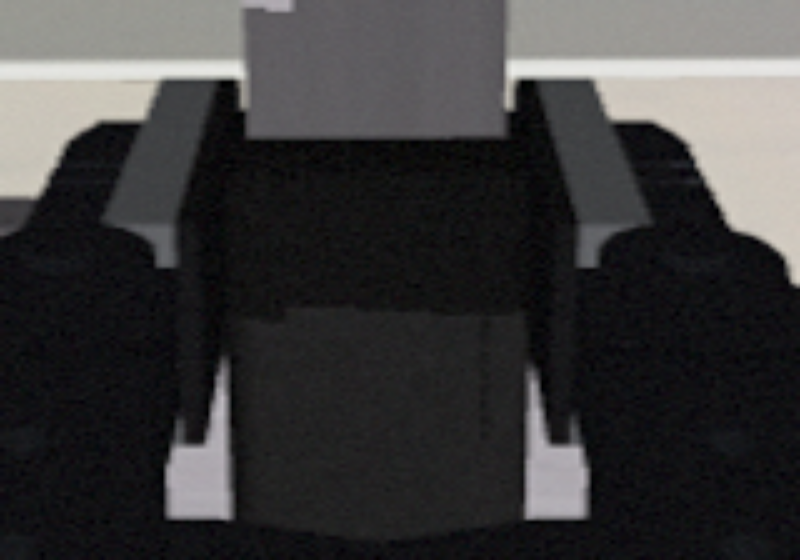

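drive_tool(
  moves=[
    [[0,0,-20],0],
    [[0,0,-45],0],
    [[0,0,-60],0],
    [[0,0,-68],0],
    [[0,0,-72],0],
    [[0,0,-72],0],
    [[0,0,-72],0],
    [[0,0,-72],0],
  ],
  squeeze=20,
)

```text
time: 6.5
tool_pos: [477.9, 150.2, 96.7]
tcp_rot: [180.0, 0.1, -180.0]
ft_force: [0.5, -0.8, -1.3]
finger_gap: 24.5
```

drive_tool(
  moves=[
    [[0,0,-1],0],
    [[0,0,-2],0],
    [[0,0,-3],0],
    [[0,0,-4],0],
    [[0,0,-5],0],
    [[0,0,-6],0],
    [[0,0,-7],0],
    [[0,0,-7],0],
  ],
)

```text
time: 7.17
tool_pos: [477.0, 150.1, 90.6]
tcp_rot: [-180.0, -0.0, -180.0]
ft_force: [-13.6, -2.7, 22.6]
finger_gap: 24.7
```

```bash
python3 - <<'E'
from h import *
from bench import r
s=r.snapshot("scene"); cv2.imwrite("pics/s3.png",cv2.resize(s["pixels"][130:250,280:440,::-1],None,fx=5,fy=5,interpolation=2))
s=r.snapshot("wrist"); cv2.imwrite("pics/w3.png",s["pixels"][:,:,::-1])
E
```

```text
(no output)
```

View pics/s3.png

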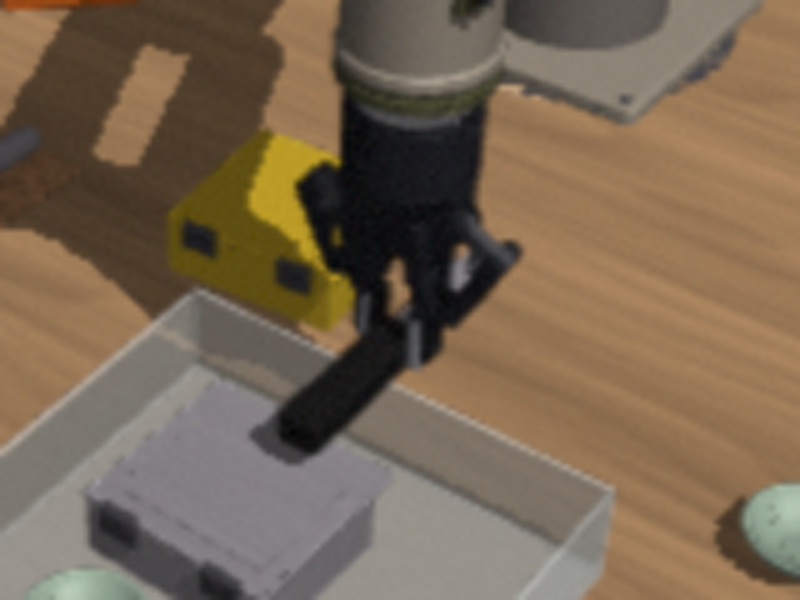

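View pics/w3.png

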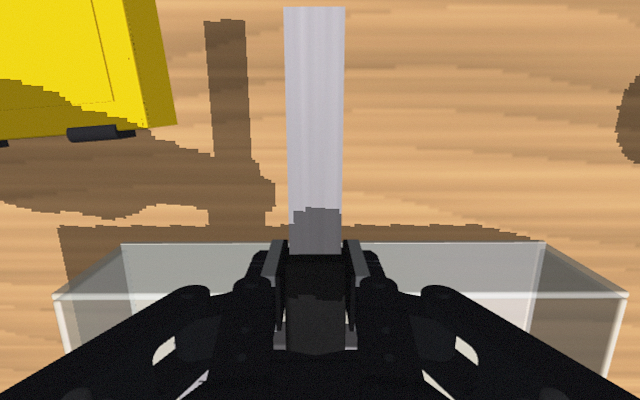

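drive_tool(
  moves=[
    [[0,0,-1],0],
    [[0,0,-2],0],
    [[0,0,-3],0],
    [[0,0,-4],0],
    [[0,0,-4],0],
    [[0,0,-4],0],
    [[0,0,-4],0],
    [[0,0,-4],0],
  ],
)

```text
time: 7.93
tool_pos: [478.0, 150.8, 89.5]
tcp_rot: [179.9, 0.1, -180.0]
ft_force: [-23.6, -2.1, 45.4]
finger_gap: 24.6
```

```bash
python3 - <<'E'
from h import *
from bench import r
a=r.sense(); print(a["ft_force"],a["wrist_torque"],a["tool_pos"])
s=r.snapshot("wrist"); cv2.imwrite("pics/w4.png",s["pixels"][:,:,::-1])
E
```

```text
[-23.56161953  -2.11742051  45.35115873] [-0.40620668  3.29315771 -0.08042653] [478.02447423 150.82774402  89.48940738]
```

View pics/w4.png

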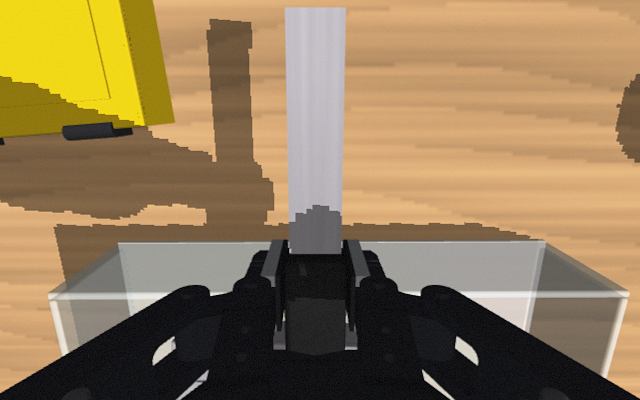

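drive_tool(
  moves=[
    [[0,0,3],0],
    [[0,0,6],0],
    [[0,0,7],0],
    [[0,0,7],0],
    [[0,0,6],0],
    [[0,0,5],0],
    [[0,0,4],0],
    [[0,0,4],0],
  ],
  fingers=23,
  squeeze=20,
)

```text
time: 8.65
tool_pos: [476.9, 150.0, 89.9]
tcp_rot: [-180.0, -0.0, -180.0]
ft_force: [-12.7, -2.5, 22.2]
finger_gap: 24.6
```

drive_tool(
  moves=[
    [[0,0,-1],0],
    [[0,0,-2],0],
    [[0,0,-3],0],
    [[0,0,-4],0],
    [[0,0,-5],0],
    [[0,0,-6],0],
    [[0,0,-6],0],
    [[0,0,-6],0],
  ],
)

```text
time: 9.32
tool_pos: [477.6, 150.4, 86.7]
tcp_rot: [180.0, 0.0, -180.0]
ft_force: [-23.8, -4.4, 45.8]
finger_gap: 24.6
```

```bash
python3 - <<'E'
from h import *
from bench import r
a=r.sense(); print(a["ft_force"],a["wrist_torque"],a["tool_pos"])
s=r.snapshot("wrist"); cv2.imwrite("pics/w5.png",s["pixels"][:,:,::-1])
E
```

```text
[-23.7826762   -4.4201255   45.83076084] [-0.66510041  3.20999019 -0.12914242] [477.64443801 150.3586787   86.69192397]
```

View pics/w5.png

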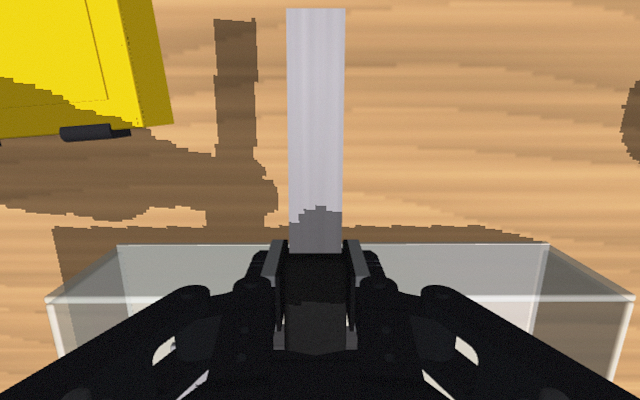

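drive_tool(
  moves=[
    [[0,0,-1],0],
    [[0,0,-2],0],
    [[0,0,-3],0],
    [[0,0,-4],0],
    [[0,0,-4],0],
    [[0,0,-4],0],
    [[0,0,-4],0],
    [[0,0,-4],0],
  ],
)

```text
time: 10.03
tool_pos: [478.1, 150.5, 83.6]
tcp_rot: [180.0, 0.1, -180.0]
ft_force: [-27.3, -4.9, 53.7]
finger_gap: 24.6
```

```bash
python3 - <<'E'
from h import *
from bench import r
a=r.sense(); print(a["ft_force"],a["wrist_torque"],a["tool_pos"])
s=r.snapshot("wrist"); cv2.imwrite("pics/w6.png",s["pixels"][:,:,::-1])
s=r.snapshot("scene"); cv2.imwrite("pics/s6.png",cv2.resize(s["pixels"][130:250,280:440,::-1],None,fx=5,fy=5,interpolation=2))
E
```

```text
[-27.30234664  -4.90186966  53.72812473] [-0.75333939  3.58198503 -0.03261909] [478.09265689 150.49786453  83.59992615]
```

View pics/w6.png

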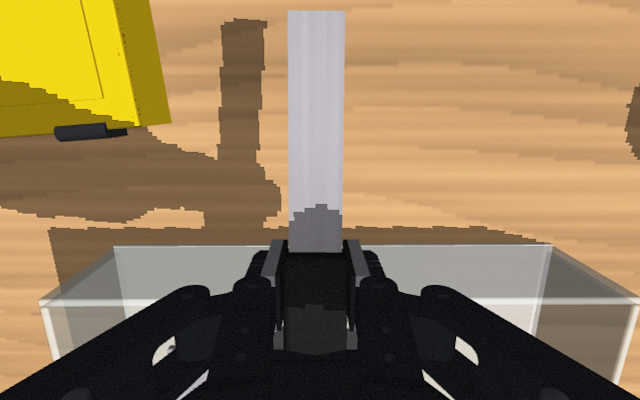

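View pics/s6.png

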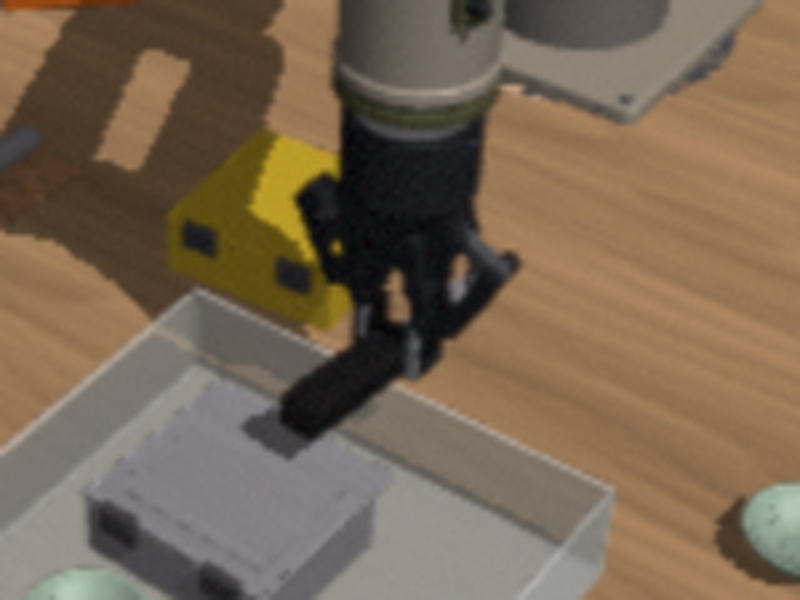

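drive_tool(
  moves=[
    [[0,0,10],0],
    [[-8,0,22],0],
    [[-30,0,22],0],
    [[-44,0,20],0],
    [[-44,0,12],0],
    [[-44,0,6],0],
    [[-44,0,2],0],
    [[-44,0,0],0],
  ],
)

```text
time: 10.8
tool_pos: [432.8, 149.8, 77.5]
tcp_rot: [-180.0, -0.1, -180.0]
ft_force: [-8.4, -0.4, 10.6]
finger_gap: 24.5
```

drive_tool(
  moves=[
    [[0,0,-2],0],
    [[0,0,-4],0],
    [[0,0,-6],0],
    [[0,0,-8],0],
    [[0,0,-10],0],
    [[0,0,-12],0],
    [[0,0,-13],0],
    [[0,0,-14],0],
  ],
)

```text
time: 11.47
tool_pos: [433.9, 150.1, 65.1]
tcp_rot: [180.0, 0.0, -180.0]
ft_force: [-6.7, -0.3, 11.7]
finger_gap: 24.0
```

```bash
python3 - <<'E'
from h import *
from bench import r
a=r.sense(); print(a["ft_force"],a["wrist_torque"],a["tool_pos"])
s=r.snapshot("wrist"); cv2.imwrite("pics/w7.png",s["pixels"][:,:,::-1])
E
```

```text
[-6.65333993 -0.34208037 11.74277931] [-0.03386812  0.25833592 -0.01791107] [433.90689675 150.14633741  65.12267488]
```

View pics/w7.png

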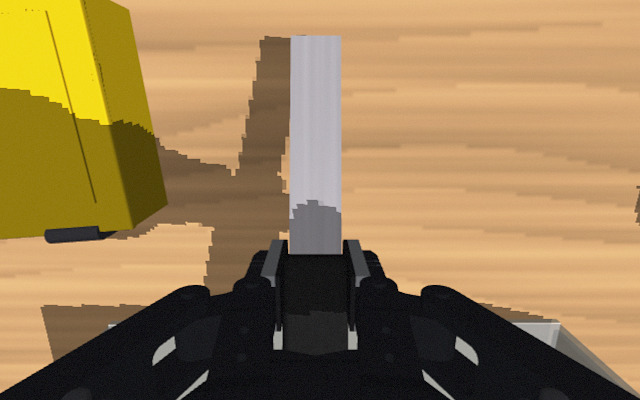

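drive_tool(
  moves=[
    [[0,0,-2],0],
    [[0,0,-4],0],
    [[0,0,-6],0],
    [[0,0,-8],0],
    [[0,0,-9],0],
    [[0,0,-10],0],
    [[0,0,-10],0],
    [[0,0,-10],0],
  ],
)

```text
time: 12.18
tool_pos: [434.9, 150.1, 56.1]
tcp_rot: [180.0, 0.1, -180.0]
ft_force: [-6.1, -2.2, 16.4]
finger_gap: 24.6
```

```bash
cat > tilt.py <<'E'
from h import *
from bench import r
from scipy.optimize import least_squares
def blade(name,tag):
    a=r.sense(); s=r.snapshot("wrist"); im=s["pixels"]; cv2.imwrite(f"pics/{tag}.png",im[:,:,::-1])
    print(a["tool_pos"].round(1),a["tcp_rot"].round(1),a["ft_force"].round(1),a["finger_gap"],a["time"])
    return a,s,im
def solve(s,tcp,yaw,tiprow,rootrow,col=316,ag=None):
    # unknown: tilt t, pivot height h below tcp, a-coordinate under tcp
    c,sn=np.cos(np.radians(yaw)),np.sin(np.radians(yaw)); f=np.array([c,sn,0]); z=np.array([0,0,1.])
    def pt(t,h,ag_,aa,b): # a along, b up
        u=f*np.cos(t)-z*np.sin(t); n=f*np.sin(t)+z*np.cos(t)
        return tcp-z*h+(aa-ag_)*u+b*n
    g=39 if ag is None else ag
    F=lambda p:[proj(s,pt(p[0],p[1],g,140,1.25))[1]-tiprow, proj(s,pt(p[0],p[1],g,45,11))[1]-rootrow]
    q=least_squares(F,[0.3,10]).x
    return np.degrees(q[0]),q[1],pt(q[0],q[1],g,140,0)
E
python3 - <<'E'
from tilt import *
a,s,im=blade("w","w8")
E
```

```text
[434.9 150.1  56.1] [ 1.8e+02  1.0e-01 -1.8e+02] [-6.1 -2.2 16.4] 24.599868057825063 12.1833
```

View pics/w8.png

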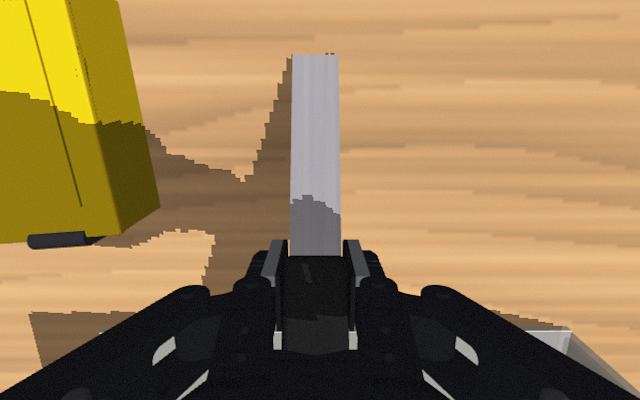

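```bash
python3 - <<'E'
from tilt import *
a,s,im=blade("w","w8b")
for ag in (36,39,42): print(ag,solve(s,a["tool_pos"],180,54,256,ag=ag))
print(ray(s,(290,55),0))
E
```

```text
[434.9 150.1  56.1] [ 1.8e+02  1.0e-01 -1.8e+02] [-6.7 -2.  15.8] 24.734386743808475 12.2333
36 (np.float64(29.908373031435435), np.float64(0.13277302845299194), array([344.73375648, 150.14493191,   4.12495921]))
39 (np.float64(26.42967229480974), np.float64(8.742185924680037), array([344.43982261, 150.14493191,   2.41644801]))
42 (np.float64(22.280518191171815), np.float64(17.73624263670581), array([344.20024982, 150.14493191,   1.22151776]))
[343.8540754 138.8412953   0.       ]
```

drive_tool(
  moves=[
    [[6,0,3],0],
    [[12,0,6],0],
    [[18,0,8],0],
    [[24,0,10],0],
    [[30,0,12],0],
    [[36,0,13],0],
    [[39,0,13],0],
    [[39,0,12],0],
  ],
)

```text
time: 12.95
tool_pos: [465.2, 149.8, 65.0]
tcp_rot: [-179.9, -1.0, -180.0]
ft_force: [-47.9, -3.5, 46.1]
finger_gap: 24.7
```

```bash
python3 - <<'E'
from tilt import *
a,s,im=blade("w","w9")
E
```

```text
[465.2 149.8  65. ] [-179.9   -1.  -180. ] [-47.9  -3.5  46.1] 24.677002247331835 12.95
```

View pics/w9.png

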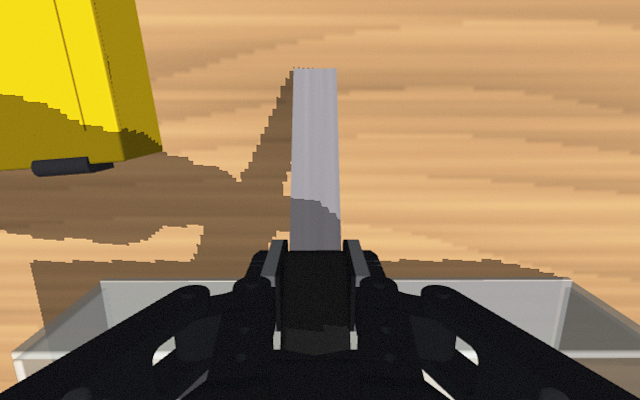

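```bash
python3 - <<'E'
from tilt import *
a,s,im=blade("w","w9b")
for ag in (37,39,41): print(ag,solve(s,a["tool_pos"],180,68,250,ag=ag))
print(ray(s,(291,69),0))
E
```

```text
[465.2 149.8  65. ] [-179.9   -1.  -180. ] [-43.2  -2.5  35.3] 25.11770368217287 13.0
37 (np.float64(32.96240564721196), np.float64(6.617060608729673), array([378.76865826, 149.79543747,   2.37177925]))
39 (np.float64(30.891543147790642), np.float64(12.611043300590543), array([378.51630628, 149.79543747,   0.56405105]))
41 (np.float64(28.602527830891443), np.float64(18.785588245935756), array([378.27029281, 149.79543747,  -1.14994841]))
[378.17250078 138.00269427   0.        ]
```

drive_tool(
  moves=[
    [[0,0,12],0],
    [[2,0,12],0],
    [[2,0,7],0],
    [[2,0,4],0],
    [[2,0,2],0],
    [[2,0,0],0],
    [[2,0,-2],0],
    [[2,0,-3],0],
  ],
)

```text
time: 13.72
tool_pos: [476.4, 150.4, 69.7]
tcp_rot: [180.0, 0.2, -180.0]
ft_force: [-38.9, -8.1, 79.9]
finger_gap: 24.8
```

drive_tool(
  moves=[
    [[0,0,10],0],
    [[0,0,30],0],
    [[0,0,55],0],
    [[0,0,80],0],
    [[0,0,80],0],
    [[0,0,80],0],
    [[0,0,80],0],
    [[0,0,80],0],
  ],
  squeeze=110,
)

```text
time: 14.38
tool_pos: [472.9, 149.6, 141.3]
tcp_rot: [-180.0, -0.2, -180.0]
ft_force: [-0.2, 0.0, -0.4]
finger_gap: 24.6
```

```bash
python3 - <<'E'
from tilt import *
a,s,im=blade("w","w10")
s=r.snapshot("scene"); cv2.imwrite("pics/s10.png",cv2.resize(s["pixels"][100:250,280:440,::-1],None,fx=4,fy=4,interpolation=2))
E
```

```text
[472.9 149.6 141.3] [-180.    -0.2 -180. ] [-0.2  0.  -0.4] 24.61044000060929 14.3833
```

View pics/w10.png

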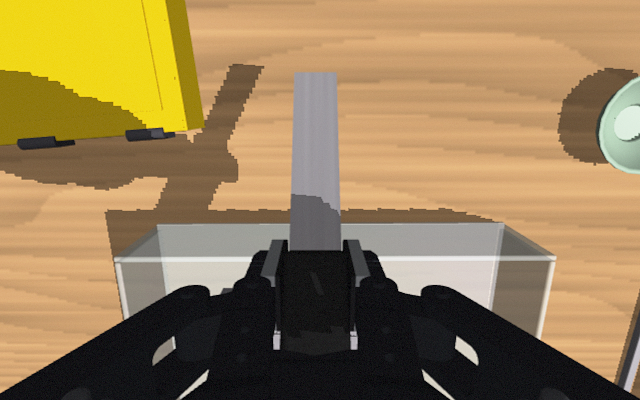

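View pics/s10.png

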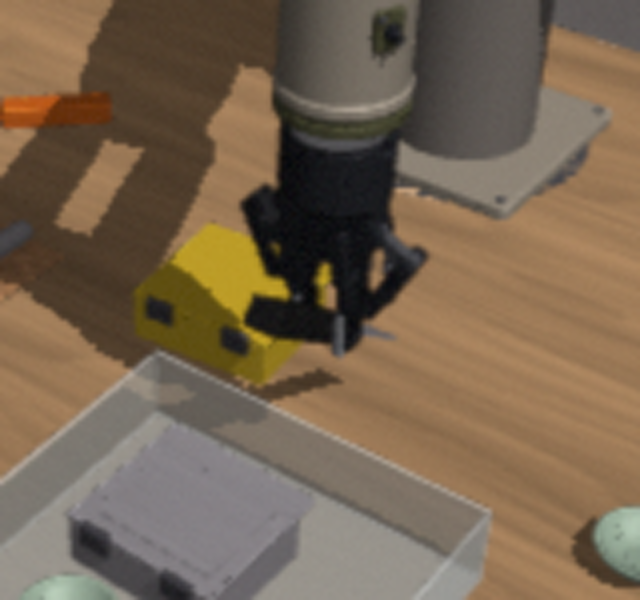

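```bash
cat >> tilt.py <<'E'
def rd(s,px):
    K,t,Q=cam(s); d=Q@np.linalg.inv(K)@np.array([px[0],px[1],1.]); return t,d/np.linalg.norm(d)
def tri(L):
    A=0;b=0
    for s,p in L:
        t,d=rd(s,p); M=np.eye(3)-np.outer(d,d); A=A+M; b=b+M@t
    return np.linalg.solve(A,b)
E
python3 - <<'E'
from tilt import *
a,s,im=blade("w","w10b")
sc=r.snapshot("scene"); cv2.imwrite("pics/s11.png",cv2.resize(sc["pixels"][165:200,335:390,::-1],None,fx=14,fy=14,interpolation=2))
for ag in (37,39,41): print(ag,solve(s,a["tool_pos"],180,72,250,ag=ag))
P=tri([(s,(315.5,72)),(sc,(378.2,184))]); print(P,proj(s,P),proj(sc,P))
print([int(v) for v in im[78,285:345].sum(1)])
E
```

```text
[472.9 149.7 141.6] [-180.    -0.2 -180. ] [-0.8 -0.6 -1.4] 24.50810548969648 14.4833
37 (np.float64(35.621557669672995), np.float64(5.699442355727152), array([389.22223162, 149.72722266,  75.88674886]))
39 (np.float64(33.79845274675759), np.float64(11.336050402700616), array([389.01809584, 149.72722266,  74.05672273]))
41 (np.float64(31.805643302197964), np.float64(17.12417525689186), array([388.8148066 , 149.72722266,  72.27527779]))
[386.06425314 153.70807162  69.34254291] [321.01794571  68.60430267] [377.0366337  183.94992927]
[441, 434, 444, 436, 438, 443, 432, 434, 444, 472, 474, 462, 474, 476, 476, 473, 472, 466, 474, 484, 482, 491, 487, 487, 474, 472, 468, 468, 462, 470, 474, 478, 480, 479, 471, 476, 478, 473, 467, 463, 468, 463, 471, 473, 474, 474, 484, 477, 468, 461, 460, 455, 434, 426, 418, 413, 425, 425, 427, 424]
```

View pics/s11.png

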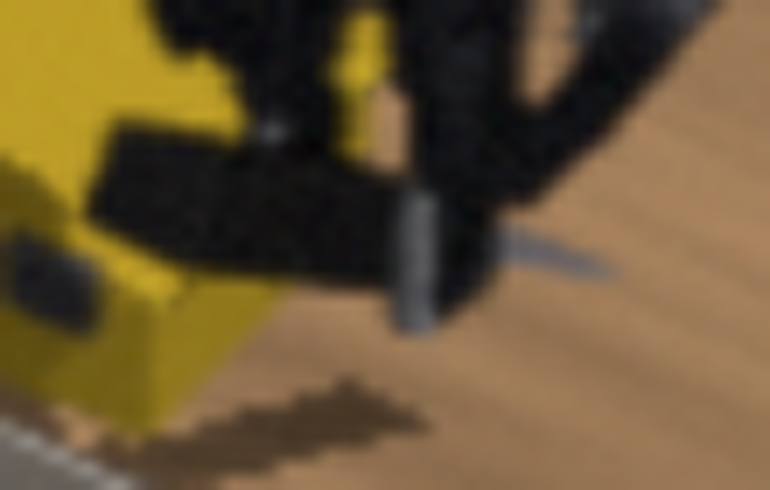

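```bash
python3 - <<'E'
from tilt import *
a,s,im=blade("w","w10c")
sc=r.snapshot("scene")
for q in [(378.2,184),(378.7,184.4)]:
    P=tri([(s,(336.7,72)),(sc,q)]); print(P,proj(s,P),proj(sc,P))
# handle rear end: scene corner top (115,122)/14,(lower (90,213))
print("rear", [ (335+u/14,165+v/14) for u,v in [(115,122),(90,213),(185,262)]])
# rays onto planes y=150+13 (left face) lower rear corner, y=137 for right
for (u,v),y in [((185,262),163),((90,213),137),((115,122),137)]:
    t,d=rd(sc,(335+u/14-.5,165+v/14-.5)); print((t+d*(y-t[1])/d[1]).round(1))
t,d=rd(sc,(378.3,184)); print("tip on y=161",(t+d*(160.7-t[1])/d[1]).round(1))
E
```

```text
[473.3 149.8 142.2] [-1.8e+02 -1.0e-01 -1.8e+02] [ 0.  -0.4 -0.8] 25.23120023651701 14.5833
[389.38415621 160.81556119  74.78637936] [334.482173    73.48728704] [378.66657088 183.98905302]
[388.85269209 161.51328976  73.25288546] [335.65763009  72.6966113 ] [378.92059011 184.39508517]
rear [(343.2142857142857, 173.71428571428572), (341.42857142857144, 180.21428571428572), (348.2142857142857, 183.71428571428572)]
[558.9 163.  187. ]
[551.5 137.  181.1]
[544.4 137.  197.6]
tip on y=161 [391.4 160.7  76. ]
```

drive_tool(
  moves=[
    [[0,0,15],-3],
    [[-5,0,30],-10],
    [[-15,0,30],-17],
    [[-25,0,30],-24],
    [[-35,0,30],-31],
    [[-45,0,30],-38],
    [[-55,0,30],-45],
    [[-65,0,30],-52],
  ],
)

```text
time: 15.35
tool_pos: [408.4, 150.0, 173.3]
tcp_rot: [180.0, 0.0, 127.7]
ft_force: [0.0, 0.8, -1.0]
finger_gap: 24.7
```

drive_tool(
  moves=[
    [[-5,0,0],-7],
    [[-10,0,0],-14],
    [[-13,0,0],-21],
    [[-13,0,0],-28],
    [[-13,0,0],-35],
    [[-13,0,0],-42],
    [[-13,0,0],-49],
    [[-13,0,0],-56],
  ],
)

```text
time: 16.02
tool_pos: [395.9, 150.0, 173.3]
tcp_rot: [180.0, -0.0, 71.7]
ft_force: [0.6, -0.4, -1.4]
finger_gap: 24.5
```

drive_tool(
  moves=[
    [[0,0,0],-7],
    [[0,0,0],-14],
    [[0,0,0],-21],
    [[0,0,0],-28],
    [[0,0,0],-35],
    [[0,0,0],-42],
    [[0,0,0],-49],
    [[0,0,0],-56],
  ],
)

```text
time: 16.68
tool_pos: [395.9, 150.0, 173.3]
tcp_rot: [180.0, -0.0, 15.7]
ft_force: [-0.2, -0.2, -1.1]
finger_gap: 24.8
```

drive_tool(
  moves=[
    [[0,0,-10],-7],
    [[0,0,-25],-14],
    [[0,0,-40],-18],
    [[0,0,-55],-18],
    [[0,0,-65],-18],
    [[0,0,-69],-18],
    [[0,0,-69],-18],
    [[0,0,-69],-18],
  ],
)

```text
time: 17.35
tool_pos: [396.1, 150.0, 104.8]
tcp_rot: [-180.0, -0.0, -2.0]
ft_force: [-0.5, 0.3, -0.4]
finger_gap: 24.7
```

```bash
python3 - <<'E'
from tilt import *
a,s,im=blade("w","w12")
sc=r.snapshot("scene"); cv2.imwrite("pics/s12.png",cv2.resize(sc["pixels"][100:250,280:440,::-1],None,fx=4,fy=4,interpolation=2))
E
```

```text
[396.1 150.  104.8] [-180.   -0.   -2.] [-0.5  0.3 -0.4] 24.745861790766075 17.35
```

View pics/w12.png

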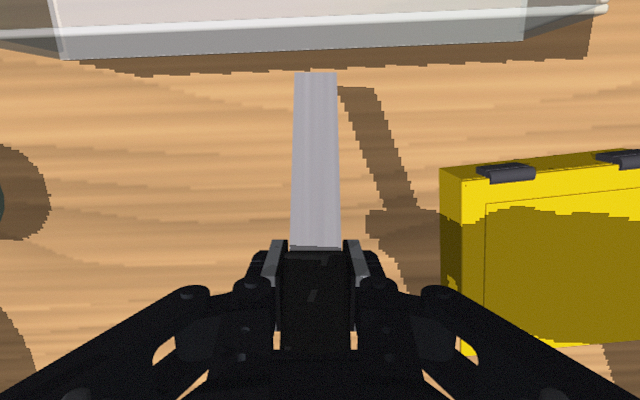

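View pics/s12.png

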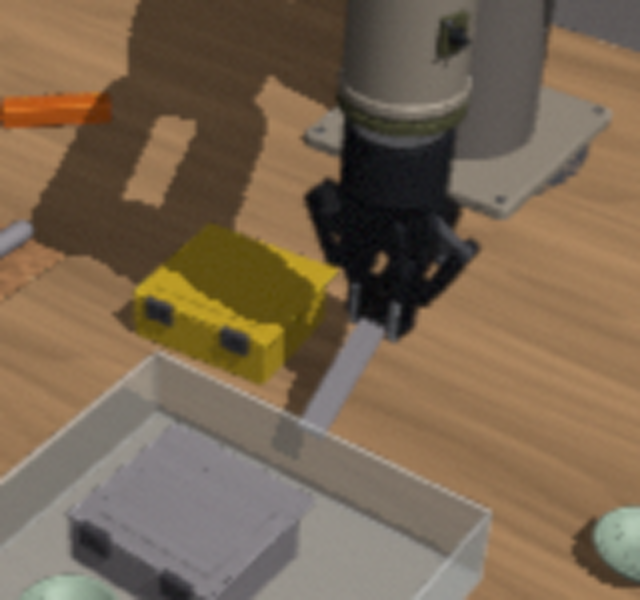

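drive_tool(
  moves=[
    [[8,0,0],0],
    [[14,0,0],0],
    [[17,0,0],0],
    [[19,0,0],0],
    [[21,0,0],0],
    [[23,0,0],0],
    [[25,0,0],0],
    [[25,0,0],0],
  ],
  squeeze=20,
)

```text
time: 18.12
tool_pos: [415.0, 149.9, 102.4]
tcp_rot: [179.9, 0.9, -2.0]
ft_force: [-30.2, 0.1, 14.3]
finger_gap: 24.5
```

```bash
python3 - <<'E'
from tilt import *
a,s,im=blade("w","w13")
E
```

```text
[415.  149.9 102.4] [179.9   0.9  -2. ] [-30.2   0.1  14.3] 24.533307230344786 18.1167
```

View pics/w13.png

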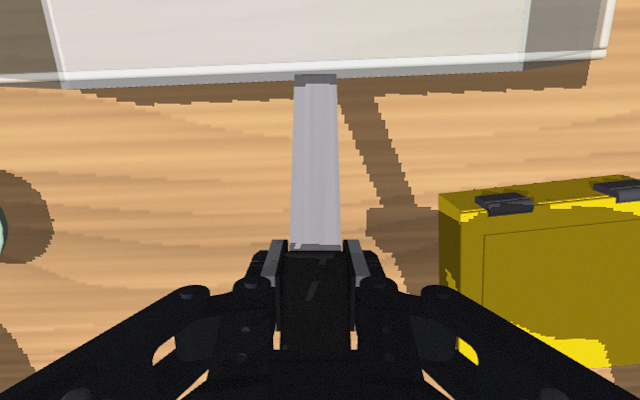

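drive_tool(
  moves=[
    [[1,0,1],0],
    [[2,0,3],0],
    [[3,0,5],0],
    [[4,0,7],0],
    [[5,0,9],0],
    [[6,0,11],0],
    [[7,0,13],0],
    [[7,0,14],0],
  ],
)

```text
time: 18.83
tool_pos: [425.6, 149.5, 116.7]
tcp_rot: [179.9, 0.4, -2.0]
ft_force: [-7.3, 1.5, -5.7]
finger_gap: 24.8
```

```bash
python3 - <<'E'
from tilt import *
a,s,im=blade("w","w14")
E
```

```text
[425.6 149.5 116.7] [179.9   0.4  -2. ] [-7.3  1.5 -5.7] 24.7791749909899 18.8333
```

View pics/w14.png

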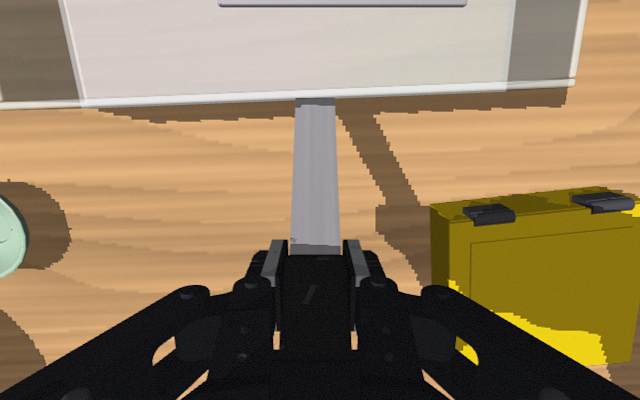

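drive_tool(
  moves=[
    [[-8,0,0],0],
    [[-20,0,5],0],
    [[-28,0,15],0],
    [[-28,0,25],0],
    [[-28,0,25],0],
    [[-28,0,25],0],
    [[-28,0,25],0],
    [[-28,0,25],0],
  ],
  squeeze=110,
)

```text
time: 19.55
tool_pos: [400.1, 149.9, 143.1]
tcp_rot: [180.0, 0.0, -2.0]
ft_force: [-0.3, 0.4, -0.8]
finger_gap: 24.7
```

```bash
python3 - <<'E'
from tilt import *
a,s,im=blade("w","w15")
sc=r.snapshot("scene"); cv2.imwrite("pics/s15.png",cv2.resize(sc["pixels"][150:220,340:395,::-1],None,fx=8,fy=8,interpolation=2))
for ag in (33,35,37,39): print(ag,solve(s,a["tool_pos"],-2,98,253,ag=ag))
E
```

```text
[400.1 149.9 143.1] [180.   0.  -2.] [-0.3  0.4 -0.8] 24.72707965206152 19.55
33 (np.float64(49.11943882903779), np.float64(-11.298004119908228), array([470.09358814, 147.45463751,  73.45611558]))
35 (np.float64(48.12869300989722), np.float64(-6.6615236468490275), array([470.14700321, 147.45277222,  71.53190111]))
37 (np.float64(47.08135933841978), np.float64(-1.9313806112799723), array([470.20249115, 147.45083454,  69.56047351]))
39 (np.float64(45.97159375254809), np.float64(2.8971145844149904), array([470.26016964, 147.44882036,  67.54255531]))
```

View pics/w15.png

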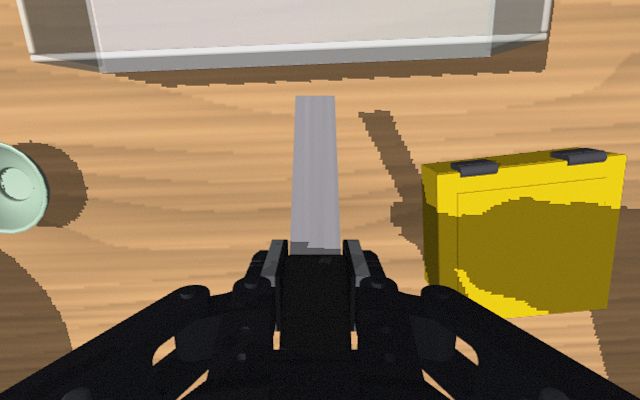

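View pics/s15.png

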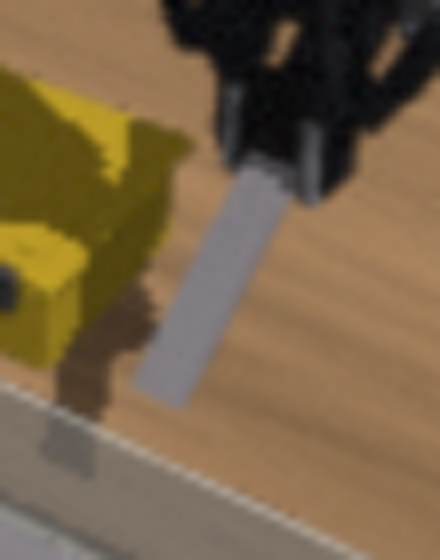

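```bash
python3 - <<'E'
from tilt import *
a,s,im=blade("w","w15b"); sc=r.snapshot("scene")
f=lambda u,v:(340+u/8-.45,150+v/8-.45)
P=tri([(s,(315.3,97)),(sc,f(160,396))]); print("tip",P.round(1),proj(s,P),proj(sc,P),f(160,396))
P2=tri([(s,(315.5,243)),(sc,f(268,165))]); 
Q=tri([(s,(291,243)),(sc,f(246,158))]); print(P2.round(1),proj(s,P2),proj(sc,P2))
# root edge visible in wrist row 250ish at top of handle front; blade tilt from P and root by length
for y in (147.5,): 
    t,d=rd(sc,f(160,396)); print((t+d*(y-t[1])/d[1]).round(1))
    t,d=rd(s,(315.3,97)); 
    for z in (66,68,70,72,74): print((t+d*(z-t[2])/d[2]).round(1))
E
```

```text
[399.9 149.8 142.9] [180.   0.  -2.] [ 0.7  0.3 -0.9] 24.622960494806286 19.65
tip [471.3 148.1  66.1] [314.88513759  97.27198337] [359.45363327 199.04114253] (359.55, 199.05)
[412.1 150.1 134.1] [315.16515577 243.34221075] [372.98194812 170.19305646]
[469.7 147.5  64.7]
[471.4 147.9  66. ]
[471.4 147.9  68. ]
[471.4 147.9  70. ]
[471.3 147.9  72. ]
[471.3 147.9  74. ]
```

drive_tool(
  moves=[
    [[0,-5,12],0],
    [[10,-13.6,22],-0.4],
    [[17,-13.6,22],-0.4],
    [[17,-13.6,22],-0.4],
    [[17,-13.6,22],-0.4],
    [[17,-13.6,22],-0.4],
    [[17,-13.6,22],-0.4],
    [[17,-13.6,22],-0.4],
  ],
)

```text
time: 20.42
tool_pos: [416.3, 136.6, 164.8]
tcp_rot: [180.0, 0.1, -2.4]
ft_force: [0.5, -0.5, -1.1]
finger_gap: 24.7
```

```bash
python3 - <<'E'
from tilt import *
a,s,im=blade("w","w16")
for n,P in dict(lipL=(542.5,193,46.5),lipR=(537.5,69,46.5),lipM=(540,131,46.5),wall=(498,131,66),hinge=(656,126,46.5)).items(): print(n,proj(s,P).round(1))
E
```

```text
[416.3 136.6 164.8] [ 1.8e+02  1.0e-01 -2.4e+00] [ 0.5 -0.5 -1.1] 24.704473360890628 20.4167
lipL [219.2  12.9]
lipR [414.3  12.8]
lipM [316.8  12.9]
wall [319.6  80.4]
hinge [ 317.5 -223.9]
```

View pics/w16.png

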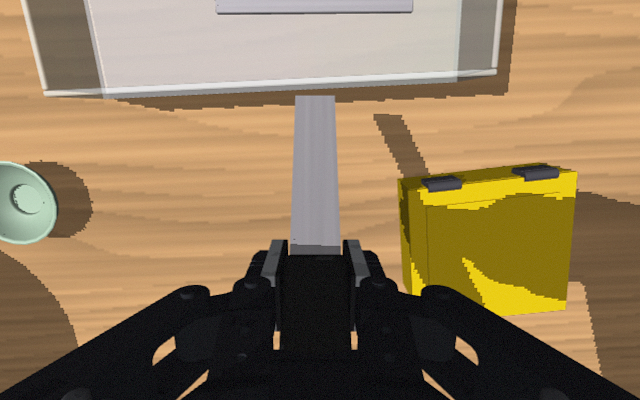

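drive_tool(
  moves=[
    [[10,-0.4,-10.5],0],
    [[22,-0.9,-23],0],
    [[35,-1.5,-36],0],
    [[46,-1.9,-47.5],0],
    [[55,-2.3,-57],0],
    [[61,-2.5,-63],0],
    [[63,-2.6,-65],0],
    [[63,-2.6,-65],0],
  ],
)

```text
time: 21.13
tool_pos: [479.6, 133.7, 99.9]
tcp_rot: [180.0, 0.1, -2.4]
ft_force: [0.1, 0.2, -0.7]
finger_gap: 24.6
```

```bash
python3 - <<'E'
from tilt import *
a,s,im=blade("w","w17")
sc=r.snapshot("scene"); cv2.imwrite("pics/s17.png",cv2.resize(sc["pixels"][130:270,270:410,::-1],None,fx=4,fy=4,interpolation=2))
E
```

```text
[479.6 133.7  99.9] [ 1.8e+02  1.0e-01 -2.4e+00] [ 0.1  0.2 -0.7] 24.619589007979474 21.1333
```

View pics/w17.png

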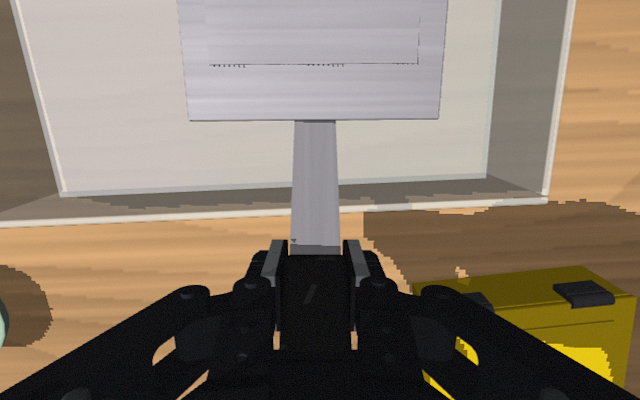

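View pics/s17.png

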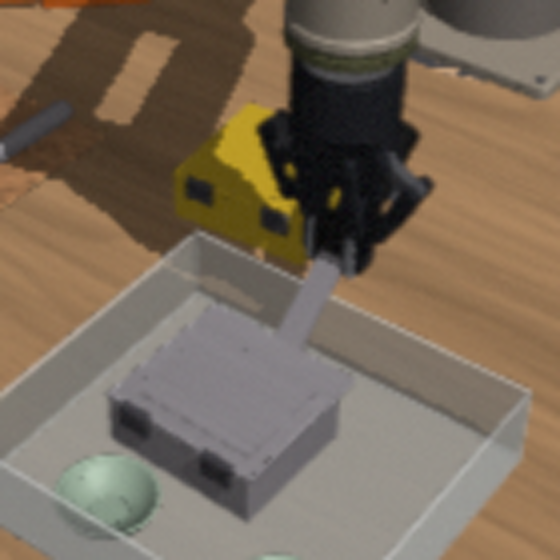

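```bash
python3 - <<'E'
import numpy as np
a=np.radians(46);u=np.array([np.cos(a),-np.sin(a)]);n=np.array([np.sin(a),np.cos(a)])
T0=np.array([-105,-19.5])
for th in [0,1,2,4,6,9,12,16,20,25,30,35,40,45,50,55,60,65,70,75,80,84,87,90,92]:
    t=np.radians(th); L=116*np.array([-np.cos(t),np.sin(t)])
    if th<=46: T=L+15.8*u-1.25*n
    else: T=100.2*np.array([-np.cos(t),np.sin(t)])+1.25*np.array([-np.sin(t),-np.cos(t)])
    d=T-T0; print(th,round(d[0],1),round(-.042*d[0],1),round(d[1],1))
E
```

```text
0 -0.9 0.0 7.3
1 -0.9 0.0 9.3
2 -0.9 0.0 11.3
4 -0.6 0.0 15.4
6 -0.3 0.0 19.4
9 0.5 -0.0 25.4
12 1.6 -0.1 31.4
16 3.6 -0.1 39.2
20 6.1 -0.3 46.9
25 9.9 -0.4 56.3
30 14.6 -0.6 65.3
35 20.1 -0.8 73.8
40 26.2 -1.1 81.8
45 33.1 -1.4 89.3
50 39.6 -1.7 95.5
55 46.5 -2.0 100.9
60 53.8 -2.3 105.7
65 61.5 -2.6 109.8
70 69.6 -2.9 113.2
75 77.9 -3.3 116.0
80 86.4 -3.6 118.0
84 93.3 -3.9 119.0
87 98.5 -4.1 119.5
90 103.8 -4.4 119.7
92 107.2 -4.5 119.7
```

Lift to about 20° first, then check.

drive_tool(
  moves=[
    [[-0.5,0,5],0],
    [[-0.9,0,9.3],0],
    [[-0.8,0,13],0],
    [[-0.3,0,19.4],0],
    [[0.5,0,25.4],0],
    [[1.6,-0.1,31.4],0],
    [[3.6,-0.1,39.2],0],
    [[6.1,-0.3,46.9],0],
  ],
)

```text
time: 21.9
tool_pos: [485.6, 133.5, 147.8]
tcp_rot: [180.0, 0.1, -2.4]
ft_force: [-4.4, -0.3, -2.4]
finger_gap: 25.0
```

```bash
python3 - <<'E'
from tilt import *
a,s,im=blade("w","w18")
sc=r.snapshot("scene"); cv2.imwrite("pics/s18.png",cv2.resize(sc["pixels"][130:270,270:410,::-1],None,fx=4,fy=4,interpolation=2))
E
```

```text
[485.6 133.5 147.8] [ 1.8e+02  1.0e-01 -2.4e+00] [-4.4 -0.3 -2.4] 25.0294830529452 21.9
```

View pics/s18.png

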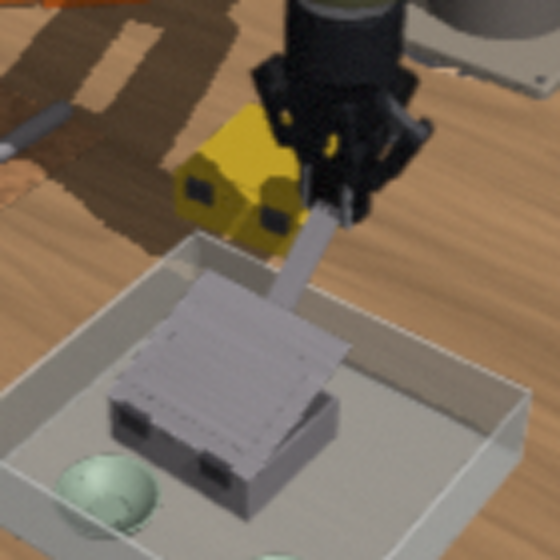

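View pics/w18.png

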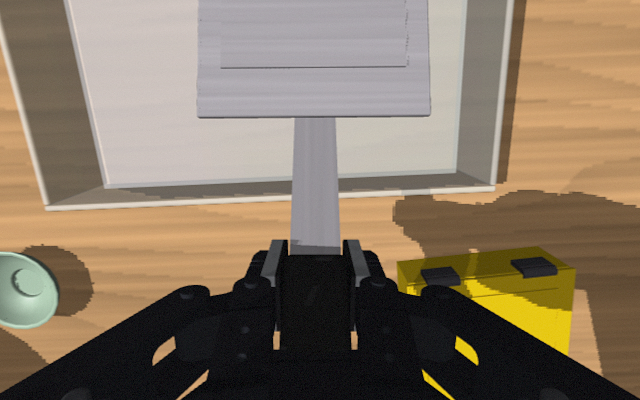

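drive_tool(
  moves=[
    [[3.8,-0.1,9.4],0],
    [[8.5,-0.3,18.4],0],
    [[14,-0.5,26.9],0],
    [[20.1,-0.8,34.9],0],
    [[27,-1.1,42.4],0],
    [[33.5,-1.4,48.6],0],
    [[40.4,-1.7,54],0],
    [[47.7,-2,58.8],0],
  ],
)

```text
time: 22.67
tool_pos: [534.6, 131.5, 206.8]
tcp_rot: [-180.0, -0.0, -2.4]
ft_force: [-1.0, 0.1, -3.1]
finger_gap: 24.9
```

drive_tool(
  moves=[
    [[7.7,-0.3,4.1],0],
    [[15.8,-0.6,7.5],0],
    [[24.1,-1,10.3],0],
    [[32.6,-1.3,12.3],0],
    [[39.5,-1.6,13.3],0],
    [[43,-1.7,13.7],0],
    [[43,-1.7,13.7],0],
    [[43,-1.7,13.7],0],
  ],
)

```text
time: 23.33
tool_pos: [577.2, 129.7, 219.9]
tcp_rot: [180.0, -0.0, -2.4]
ft_force: [-0.9, -0.4, -0.5]
finger_gap: 24.8
```

```bash
python3 - <<'E'
from tilt import *
a,s,im=blade("w","w19")
sc=r.snapshot("scene"); cv2.imwrite("pics/s19.png",cv2.resize(sc["pixels"][130:270,270:410,::-1],None,fx=4,fy=4,interpolation=2))
E
```

```text
[577.2 129.7 219.9] [180.   -0.   -2.4] [-0.9 -0.4 -0.5] 24.783097785043015 23.3333
```

View pics/s19.png

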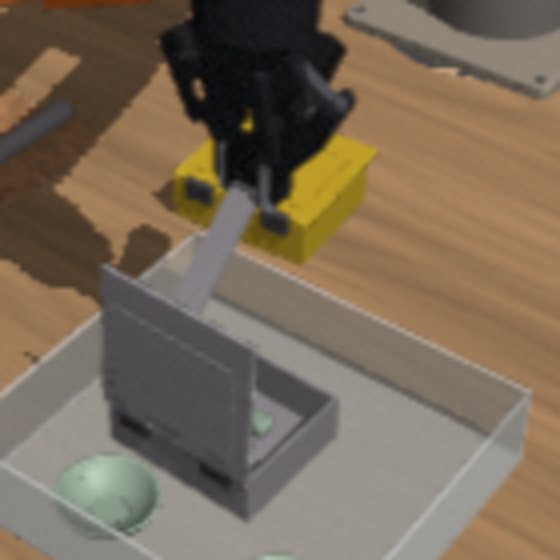

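View pics/w19.png

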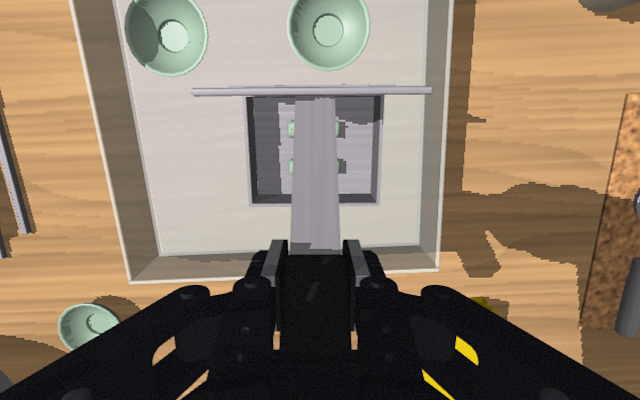

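```bash
python3 - <<'E'
from tilt import *
s=r.snapshot("wrist"); sc=r.snapshot("scene"); t=r.snapshot("top"); cv2.imwrite("pics/t19.png",cv2.resize(t["pixels"][110:225,220:340,::-1],None,fx=5,fy=5,interpolation=2))
f=lambda u,v:(270+u/4-.4,130+v/4-.4)
for w,c in [((193,88),(253,349)),((432,87),(104,266))]:
    P=tri([(s,w),(sc,f(*c))]); print(P.round(1),proj(s,P).round(1),proj(sc,P).round(1),f(*c), ray(s,w,158.5).round(1),ray(s,(w[0],w[1]+7),158.5).round(1))
E
```

```text
[655.6 189.2 159.2] [193.8  87.1] [333.1 216.8] (332.85, 216.85) [655.2 189.9 158.5] [651.8 190.3 158.5]
[650.5  67.3 157.4] [431.3  87.4] [295.5 196. ] (295.6, 196.1) [650.6  67.3 158.5] [647.2  67.2 158.5]
```

View pics/t19.png

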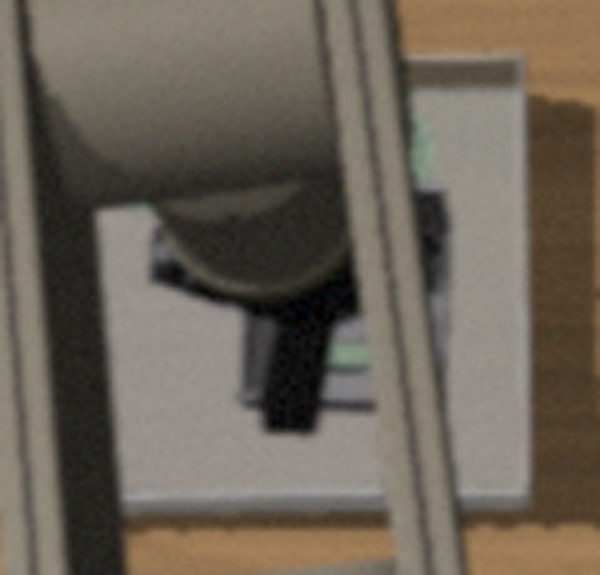

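drive_tool(
  moves=[
    [[2,-0.1,0],0],
    [[4,-0.2,0],0],
    [[6,-0.2,0],0],
    [[6,-0.2,0],0],
    [[6,-0.2,0],0],
    [[4,-0.2,0],0],
    [[-2,0,0],0],
    [[-12,0.5,0],0],
  ],
)

```text
time: 24.25
tool_pos: [564.7, 130.1, 219.6]
tcp_rot: [180.0, -0.0, -2.4]
ft_force: [-0.1, 0.4, -0.3]
finger_gap: 24.6
```

```bash
python3 - <<'E'
from tilt import *
a,s,im=blade("w","w20"); sc=r.snapshot("scene"); cv2.imwrite("pics/s20.png",cv2.resize(sc["pixels"][180:270,290:400,::-1],None,fx=6,fy=6,interpolation=2))
c=cv2.cvtColor(im,cv2.COLOR_RGB2GRAY)
for u in (210,415): print([int(x) for x in c[70:115,u]])
E
```

```text
[564.7 130.1 219.6] [180.   -0.   -2.4] [-0.1  0.4 -0.3] 24.553154232736308 24.25
[213, 211, 209, 209, 210, 211, 206, 206, 205, 205, 206, 207, 211, 208, 208, 208, 210, 210, 210, 208, 208, 208, 208, 207, 205, 208, 207, 208, 209, 208, 206, 206, 204, 204, 209, 208, 209, 208, 209, 207, 208, 208, 206, 208, 206]
[206, 206, 205, 203, 206, 205, 205, 207, 207, 207, 206, 207, 205, 207, 204, 205, 207, 207, 207, 207, 207, 206, 204, 205, 206, 207, 204, 206, 205, 205, 204, 204, 206, 202, 208, 203, 205, 206, 206, 207, 209, 204, 206, 203, 204]
```

View pics/w20.png

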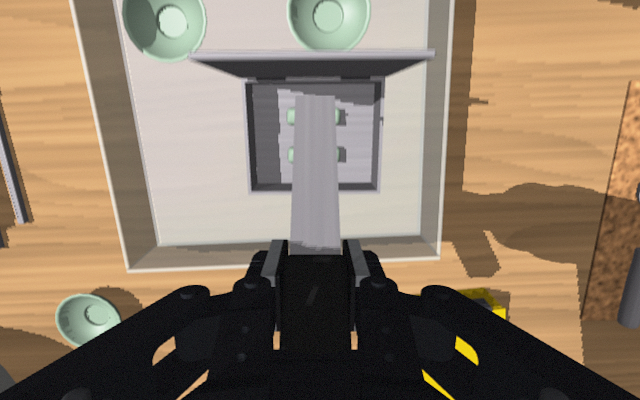

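View pics/s20.png

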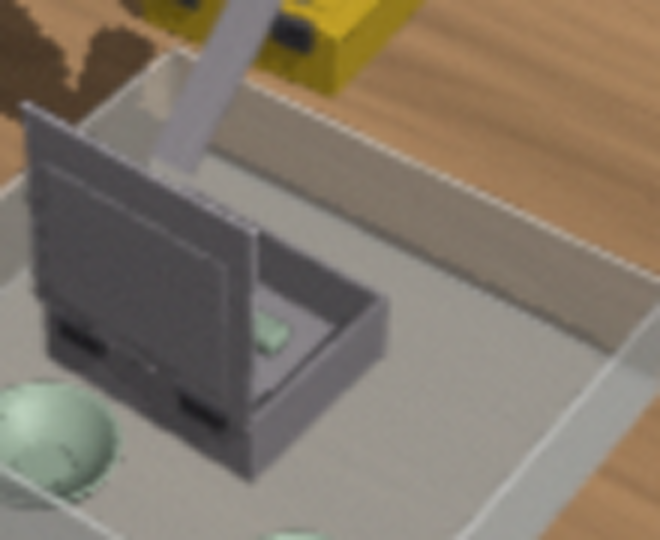

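```bash
python3 - <<'E'
from tilt import *
s=r.snapshot("wrist"); im=s["pixels"]; cv2.imwrite("pics/w20c.png",cv2.resize(im[35:105,175:450,::-1],None,fx=2.9,fy=6,interpolation=2))
c=cv2.cvtColor(im,cv2.COLOR_RGB2GRAY)
for u in (230,315,400): print(u,[int(x) for x in c[42:70,u]])
for v in (48,50,52,54,56,58): print(v,ray(s,(315,v),158.5).round(1))
print("base of cover (hinge line) row", proj(s,(655.9,126.3,42.5)))
E
```

```text
230 [206, 208, 210, 198, 161, 178, 201, 199, 199, 201, 192, 149, 100, 49, 53, 55, 53, 52, 52, 52, 56, 55, 54, 52, 52, 50, 54, 49]
315 [154, 154, 145, 138, 174, 191, 195, 194, 191, 186, 161, 116, 54, 51, 52, 56, 50, 55, 54, 54, 56, 56, 55, 53, 56, 52, 53, 54]
400 [207, 209, 198, 154, 180, 191, 187, 183, 183, 171, 135, 79, 50, 52, 52, 57, 54, 51, 52, 52, 54, 55, 51, 52, 50, 71, 151, 211]
48 [658.2 127.2 158.5]
50 [657.3 127.3 158.5]
52 [656.4 127.3 158.5]
54 [655.4 127.3 158.5]
56 [654.5 127.4 158.5]
58 [653.6 127.4 158.5]
base of cover (hinge line) row [316.16438245  73.81083303]
```

drive_tool(
  moves=[
    [[-25,1,0],0],
    [[-60,2,0],0],
    [[-85,-20,0],2],
    [[-85,-60,0],4.8],
    [[-80,-100,-10],4.8],
    [[-60,-135,-20],4.8],
    [[-40,-170,-30],4.8],
    [[-20,-205,-40],4.8],
  ],
)

```text
time: 25.07
tool_pos: [545.7, -76.8, 180.1]
tcp_rot: [180.0, -0.1, 2.4]
ft_force: [0.8, 0.3, -0.1]
finger_gap: 25.0
```

drive_tool(
  moves=[
    [[8,-35,-10],0],
    [[15,-70,-20],0],
    [[17,-105,-30],0],
    [[17,-140,-40],0],
    [[17,-175,-50],0],
    [[17,-205,-60],0],
    [[17,-214.5,-65],0],
    [[17,-214.5,-65],0],
  ],
)

```text
time: 25.73
tool_pos: [560.6, -291.6, 113.0]
tcp_rot: [-180.0, 0.1, 2.2]
ft_force: [-0.2, -0.2, -0.9]
finger_gap: 24.7
```

```bash
python3 - <<'E'
from tilt import *
a,s,im=blade("w","w21"); sc=r.snapshot("scene"); cv2.imwrite("pics/s21.png",cv2.resize(sc["pixels"][90:290,180:420,::-1],None,fx=3,fy=3,interpolation=2))
E
```

```text
[ 560.6 -291.6  113. ] [-1.8e+02  1.0e-01  2.2e+00] [-0.2 -0.2 -0.9] 24.66402305230794 25.7333
```

View pics/w21.png

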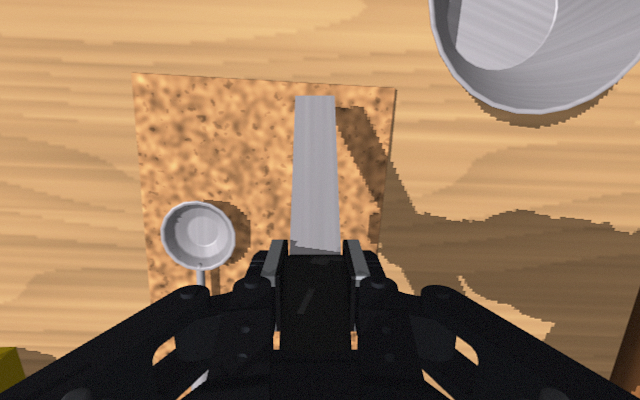

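View pics/s21.png

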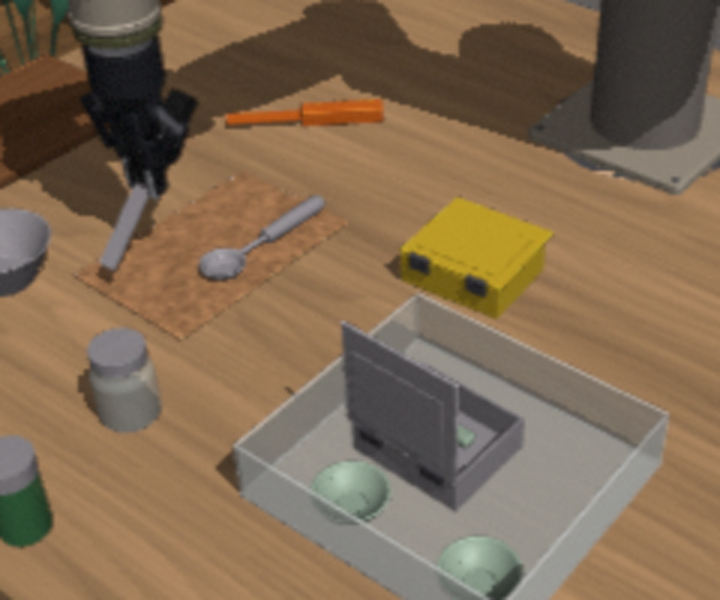

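drive_tool(
  moves=[
    [[0,0,-15],0],
    [[0,0,-25],0],
    [[0,0,-30],0],
    [[-3,0,-35],0],
    [[-6,-0.2,-40],0],
    [[-9,-0.3,-44],0],
    [[-11.5,-0.4,-47],0],
    [[-14,-0.5,-51],0],
  ],
  squeeze=20,
)

```text
time: 26.5
tool_pos: [549.2, -289.6, 66.4]
tcp_rot: [179.9, -0.2, 2.5]
ft_force: [-4.9, 2.4, 10.6]
finger_gap: 24.9
```

drive_tool(
  moves=[
    [[-2.5,-0.1,-4],0],
    [[-5,-0.2,-9],0],
    [[-7,-0.3,-13],0],
    [[-9,-0.4,-17],0],
    [[-11,-0.5,-22],0],
    [[-13,-0.6,-27],0],
    [[-14.5,-0.6,-31],0],
    [[-15,-0.6,-33],0],
  ],
)

```text
time: 27.17
tool_pos: [534.3, -290.4, 32.5]
tcp_rot: [179.9, -0.2, 2.5]
ft_force: [-1.8, 0.7, 10.0]
finger_gap: 24.8
```

```bash
python3 - <<'E'
from tilt import *
a,s,im=blade("w","w22"); sc=r.snapshot("scene"); cv2.imwrite("pics/s22.png",cv2.resize(sc["pixels"][100:230,160:320,::-1],None,fx=4,fy=4,interpolation=2))
E
```

```text
[ 534.3 -290.4   32.5] [179.9  -0.2   2.5] [-1.8  0.7 10. ] 24.764788053755026 27.1667
```

View pics/w22.png

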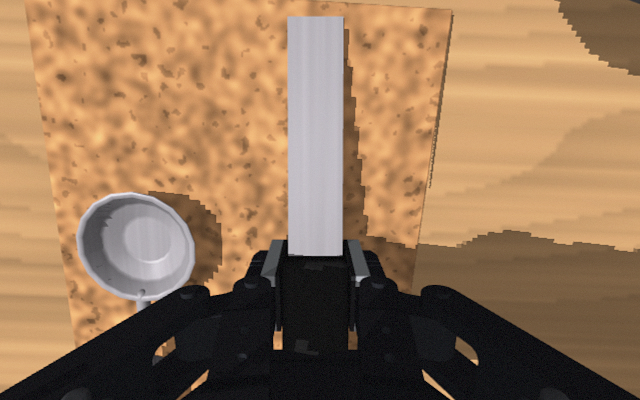

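View pics/s22.png

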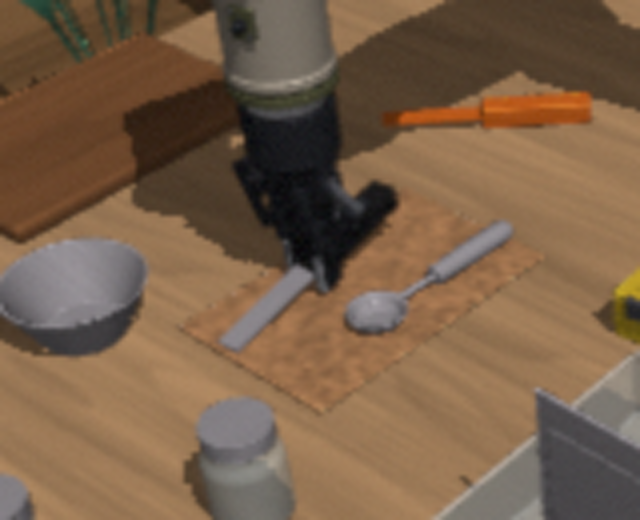

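drive_tool(
  moves=[
    [[-0.3,0,-2],0],
    [[-0.5,0,-4],0],
    [[-0.5,0,-5],0],
    [[-0.5,0,-5.5],0],
    [[-0.5,0,-6],0],
    [[-0.5,0,-6],0],
    [[-0.5,0,-6],0],
    [[-0.5,0,-6],0],
  ],
)

```text
time: 27.93
tool_pos: [533.2, -290.4, 26.2]
tcp_rot: [179.9, -0.1, 2.5]
ft_force: [-1.4, 0.5, 6.1]
finger_gap: 24.8
```

drive_tool(
  moves=[
    [[0,0,0],0],
    [[0,0,0],0],
    [[0,0,0],0],
    [[0,0,0],0],
    [[0,0,0],0],
    [[0,0,0],0],
    [[0,0,0],0],
    [[0,0,0],0],
  ],
  fingers=33,
)

```text
time: 28.6
tool_pos: [532.6, -290.1, 25.3]
tcp_rot: [180.0, -0.0, 2.4]
ft_force: [0.1, 2.0, 5.5]
finger_gap: 33.0
```

```bash
python3 - <<'E'
from tilt import *
a,s,im=blade("w","w23"); sc=r.snapshot("scene"); cv2.imwrite("pics/s23.png",cv2.resize(sc["pixels"][100:230,160:320,::-1],None,fx=4,fy=4,interpolation=2))
E
```

```text
[ 532.6 -290.1   25.3] [180.   -0.    2.4] [0.1 2.  5.5] 32.99656035447596 28.6
```

View pics/w23.png

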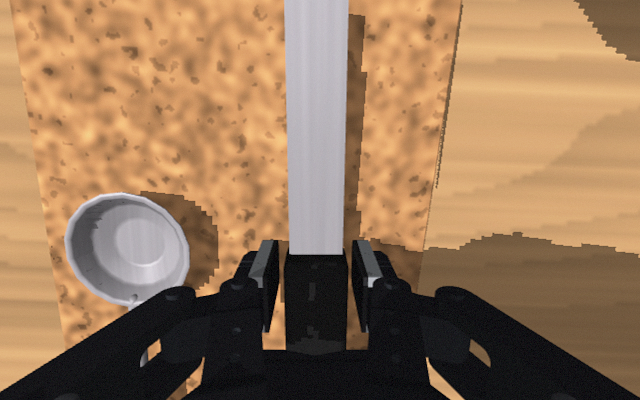

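View pics/s23.png

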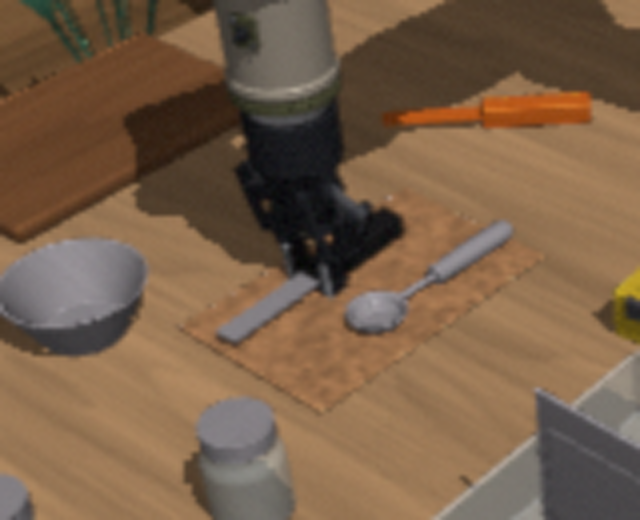

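drive_tool(
  moves=[
    [[0,0,2],0],
    [[0,0,4],0],
    [[0,0,6],0],
    [[0,0,12],0],
    [[0,0,30],0],
    [[0,0,60],0],
    [[0,0,95],0],
    [[0,0,130],0],
  ],
  fingers=44,
)

```text
time: 29.37
tool_pos: [531.5, -289.8, 155.7]
tcp_rot: [-179.9, 0.1, 2.4]
ft_force: [0.5, 0.2, -0.0]
finger_gap: 44.0
```

drive_tool(
  moves=[
    [[-30,0,20],0],
    [[-70,-10,40],0],
    [[-110,-20,60],0],
    [[-150,-30,60],0],
    [[-190,-40,60],0],
    [[-200,-40,60],0],
    [[-200,-40,60],0],
    [[-200,-40,60],0],
  ],
)

```text
time: 30.03
tool_pos: [331.6, -330.7, 215.5]
tcp_rot: [179.9, -0.1, 2.3]
ft_force: [-0.1, 0.0, -0.3]
finger_gap: 44.2
```

```bash
python3 - <<'E'
from tilt import *
a,s,im=blade("w","w24"); sc=r.snapshot("scene"); cv2.imwrite("pics/s24.png",sc["pixels"][:,:,::-1]); cv2.imwrite("pics/s24c.png",cv2.resize(sc["pixels"][130:250,190:340,::-1],None,fx=5,fy=5,interpolation=2)); t=r.snapshot("top"); cv2.imwrite("pics/t24.png",t["pixels"][:,:,::-1])
E
```

```text
[ 331.6 -330.7  215.5] [ 1.799e+02 -1.000e-01  2.300e+00] [-0.1  0.  -0.3] 44.160541567070844 30.0333
```

View pics/s24c.png

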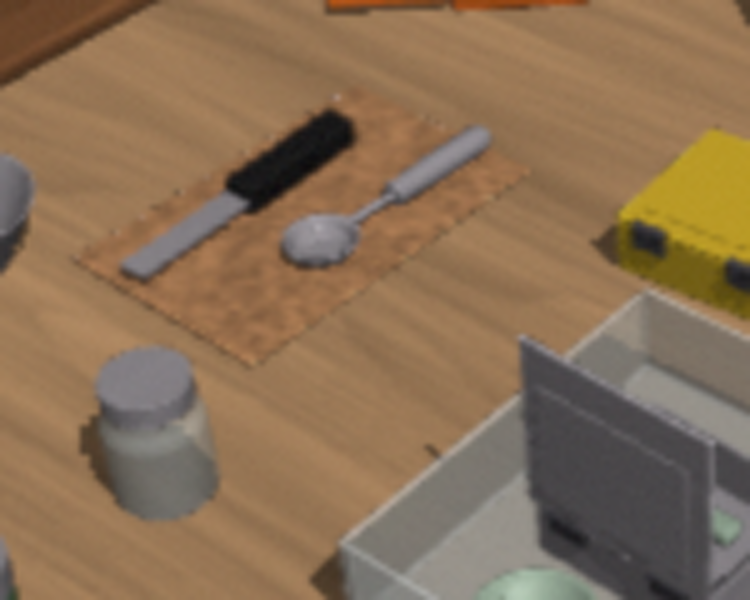

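View pics/t24.png

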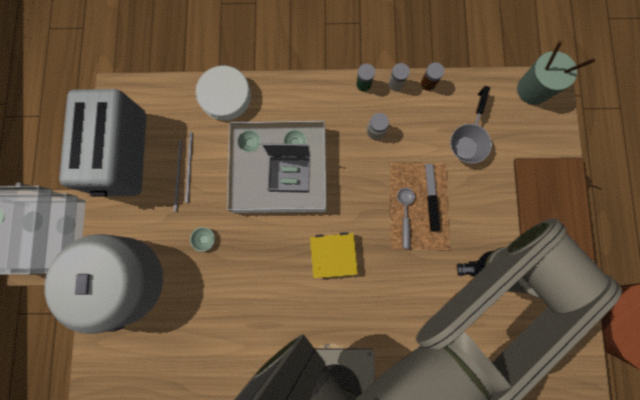

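View pics/s24.png

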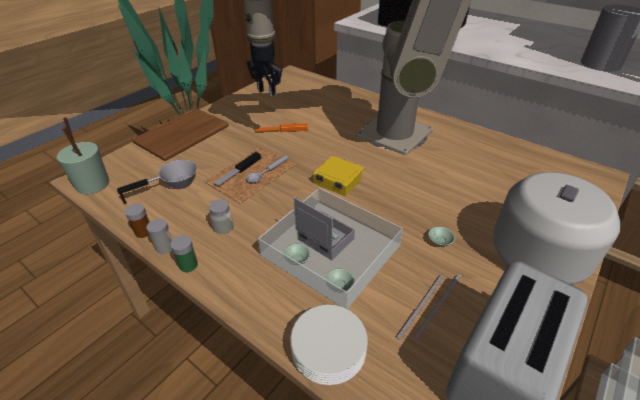

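The last pictures show the spreader flat on the mat (scene 237,168; top 433,198), the cover upright (scene 318,228), and nothing else moved. Handing in.

```bash
python3 -c "
from bench import r
print(r.hand_in())"
```

```text
the job is handed in; nothing more can be done
None
```

The cover is open and standing about upright, and the spreader is back flat on the cork mat. I handed the job in at about 30 s; hand-in gives no verdict.

**How it was done:** The arm could only turn about the vertical. To get the downward slant I gripped the handle lightly and pivoted the spreader in the fingers, pressing the handle on the top edge of the tray's front wall and then the blade tip against the wall's outer face. With a firm grip I took the blade over the front wall and under the lip, and raised the cover along its arc. I then backed off, pressed the spreader nearly level again against the mat and released it there.

**Last checks:**
- **Cover:** about 90° by the wrist camera after the blade had backed off, and still upright in the last scene picture.
- **Spreader:** flat on the mat, near where it started.
- **Other things:** the spoon, dishes, jar, chopsticks, strainer and both look-alikes look unmoved in the scene and top pictures.

**Off plan:**
- **Blade slant:** it came to about 46°, slightly over the stated 35 to 45°, but it cleared both the wall and the lip.
- **Forces:** pivoting the spreader pushed the wrist force to about 90 N, under the 120 N limit. As far as I could see, that load went through the held spreader onto the fixed tray wall and the table. The fingertips also rested on the mat with about 6 N when gripping and releasing.

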